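Feed the backing bars from a seized magazine onto the trestle

ROBOT

A 6-joint arm with a two-finger parallel gripper is mounted at the origin on the work surface. World frame = base frame: x ahead of the robot, y to its left, z up, the work surface at z = 0. Lengths are in mm, angles in rad, forces in N, time in s.
With the tool pointing down it reaches from about 275 to 1000 mm from the base axis. Payload 8.4 kg.
Tool frame: the origin (TCP) lies midway between the tips of the shut fingers; the grasp point (between the pads) lies 19 mm behind it; z points along the fingers, y is the line along which they close (so a half turn about z gives the same grasp; the last joint's range is limited). The gripper opens to 85 mm and grips with 20 to 120 N. Pads are 22 mm wide; open, the fingers measure 114 mm over their backs; the gripper's body (76 mm by 85 mm) begins 54 mm behind the grasp point. The pads swing forward as they close: fully open they stand 13 mm farther back than shut.
Start: joints at [-1.259, 0.353, 1.633, -0, 1.155, -0.002], TCP at [192.921, -594.482, 204.681] pointing down, gripper open.
Joint ranges: [-2.63, 2.63], [-0.92, 2.1], [0.06, 2.66], [-1.3, 4.44], [0, 2.69], [-3.02, 3.02]. Speed limits (rad/s): [2.22, 2.22, 2.79, 3.14, 3.14, 3.14].

INTERFACE

Orientations are given as [roll, pitch, yaw] about the fixed x, y, z axes, in that order (R = Rz(yaw) Ry(pitch) Rx(roll)).
In Python, from rig import r gives the robot as it stands.
- The arm moves only by the tool servo_tool, never from a script. Its argument "deltas" is a list of rows, each an object of numbers: "x", "y", "z": the shift along the world's x, y, z in mm; "rx", "ry", "rz": the turn, a rotation vector about the world's x, y, z in rad; "gripper": the gripper's target within -1 to 1 (fully open at 1, half-way at 0, shut at -1). A call has 1 to 10 rows; each row is the pose to reach, as a shift and turn from the pose commanded when the call began; what a row does not reach only later rows make up. A row lasts 1/10 s, in which the tool goes at most 50 mm and 8.59 degrees, less where a joint would pass 70% of its speed; a pose out of reach is approached as far as the arm can. A call with a gripper value outside its range is refused whole. The fingers move at their own pace and stop on an object; "newtons" is the grip in N (left out, the last holds). Time passes only in rows, so rows that repeat a pose let the fingers close. It gives the time, the measured TCP pose, the force, the opening and the grip force at its end, in the units of the state.
- r.sense(): the state, without advancing time (a new reading comes with each control period).
- r.grab_frame(name): name is "side" or "top"; returns the picture (400x640x3 uint8, blue, green, red); there is no depth.
- r.camera_params(name): a dict with "mtx" (3x3 intrinsics, pixels), "eye" and "orientation" of the camera in the world. Camera axes: x right, y down, z forward; pixel columns grow to the right and rows downward; lengths in mm; the calibration is good to about 2 mm. A picture is of the moment at which its call begins. camera_params takes no time and is no camera call.
- r.sign_off(): hands the job in; it is judged then, once.
Trained networks look in the newest picture that a camera, given by its name, has taken for a name from the list of things; names that differ only in an ending like _2 or _b are one class to them, and where a whole thing is asked for, a point or a joint stands for the part that bears it (a point fixed in the world has none). Each returns a list of dicts, best first, with "conf" (0 to 1); they miss things now and then, are a little off and sometimes report something else, mostly with a low value. They report only what shows in the picture. A call takes as long as a camera call. They do not tell look-alikes from the thing itself.
- r.recognise(name, camera): "box" ([left, top, width, height] in pixels, round what is visible of it).
The state is a dict: "clock": time; "qpos": joint angles; "qvel": joint speeds; "joint_efforts": joint torques, N m; "eef_pos": TCP position; "tcp_rot": TCP orientation; "contact_force": force on the tool from outside, world axes, zero at the start; "wrist_torque": the same for the moment, N m; "opening": opening from 0.0 (shut) to 1.0 (fully open); "grasp_force": force on a finger pad.
Only numpy, scipy, OpenCV 4.12 (cv2) and the standard library are available. Lean on these libraries where they do the work, as an engineer would, in place of code of your own. Each camera call takes 0.05 s, during which the arm holds its last target. There are 200 camera calls.

TASK

The knob that winds the magazine's gate up and down has seized: break it loose with a short firm twist anticlockwise and wind the gate fully open. Then use the pusher to feed every bar out of the bottom of the stack, one after another, and lay each one flat, square and centred across both rails of the trestle, side by side; a bar left lying crooked on the rails must be squared up too. When all the bars are on the rails, draw the pusher fully back and wind the gate fully shut again, leaving the hammer, spray can and angle iron alone.

Things in the scene. Friction and masses are not known exactly. Their poses are not given: they have to be found in the camera images.
- feeder: Grey bar magazine bolted to the table; origin at table level under the stack's middle; x along the bars, -y the way bars come out. Base 150 x 302 mm, 10 high, y -142 to +160. Two runners, 22 mm wide at x = -38 and +38, tops z = 30, run its whole length, open between them down to the base. The knob's round housing, 68 mm across, z 80 to 102, stands on a column at (-100, 0).
- feeder_stack (a point): Under the lowest bar, 30 mm above the table; axes as the feeder's. Tower round the stack: x -63 to +63, y -27 to +27, up to 98 mm above the table, open on top. Walls leave slots for one bar only: front wall (y -27 to -22) ends 16 mm above the runners, rear wall (y 22 to 27) 11.5 mm.
- feeder_out (a point): Where a bar's centre is after a full push: feeder (0, -89 mm), 36 mm above the table, bar along the feeder's x, open all round but for the runners (22 mm wide at x = -38 and +38) and a 14 mm high end stop on each at y = -142 to -137; fingers can go down 20 mm below the bar's underside between them.
- gate_mid (a point): Centre of the steel gate plate, 124 (x) x 5 (y) x 22 (z) mm, before the front slot at feeder y = -31.5; 41.5 mm above the table when shut. It blocks the slot; it rises with the knob.
- knob (a joint): Turn of the gate knob, rad: 0 gate shut (start), 2.4 fully up (end stop); grows anticlockwise from above. 7.5 mm of gate lift per rad; bars pass from about 2.0. Seized at the start: needs about 0.5 N m over the first 0.25 rad, falling away by 0.65 rad; from then on, both ways, it turns freely with 0.03 N m. Stays where left.
- knob_grip (a point): Middle of the knob's black bar grip, on the vertical turning axis, 126 mm above the table. Grip 60 mm long, 16 mm thick, 32 mm tall (z = 110 to 142); the x axis lies along its length and turns with it (along the feeder's x at knob 0).
- pusher (a joint): Pusher travel, m: 0 fully back (start), 0.095 fully forward (end stop), towards feeder -y. About 2 N alone, 3 to 12 N with bars. Plate 90 mm wide, 10 thick, on the runners; front edge 6 mm behind the lowest bar when back. Fully forward, the rest of the stack lies on the plate; it drops to the runners only when the pusher is back within 4 mm.
- pusher_grip (a point): On the pusher's upright handle, on its axis, 85 mm above the table, at feeder (0, +145 mm) when fully back. Steel post 18 mm across with a black round grip 24 mm across, 30 mm tall (z = 75 to 105). The post stops 14 mm from the tower when fully forward.
- trestle: Steel trestle bolted to the table; origin at table level in its middle. Two rails along its y, 340 mm long, 16 wide, centred at x = -40 and +40 mm, tops 60 mm above the table (rail z 30 to 60); open between them but for two feet 20 mm wide, 10 high, at y = -150 and +150. Bars lie along its x across both rails.
- bar0_center (a point): Plain aluminium flat bar, 110 (its x) x 40 (y) x 12 (z) mm, about 0.14 kg; the point is its centre. In the magazine at the start, centre 36 mm above the table. On the rails its centre is 66 mm above the table.
- bar1_center (a point): Plain aluminium flat bar, 110 (its x) x 40 (y) x 12 (z) mm, about 0.14 kg; the point is its centre. In the magazine at the start, centre 48 mm above the table. On the rails its centre is 66 mm above the table.
- bar2_center (a point): Plain aluminium flat bar, 110 (its x) x 40 (y) x 12 (z) mm, about 0.14 kg; the point is its centre. In the magazine at the start, centre 60 mm above the table; not there in some starts (None). On the rails its centre is 66 mm above the table.
- bar3_center (a point): Plain aluminium flat bar, 110 (its x) x 40 (y) x 12 (z) mm, about 0.14 kg; the point is its centre. At the start left lying crooked on the rails; not there in some starts (None). On the rails its centre is 66 mm above the table.
- spray: Spray can, 60 mm across, 160 mm tall; not part of the job, origin at the centre of its foot.
- hammer: Hammer lying on the table; not part of the job, origin below its middle.
- angle: Dark angle-iron offcut, 90 x 50 x 50 mm; not part of the job, origin under its middle.
Not all that is in view belongs to the job. Leave any red or yellow look-alike of the part that bears bar2_center alone.

How it is judged (in metres and radians):
On the way, in this order (a step that is already met when the one before it is completed fails the run):
1. the seized knob is broken loose and the gate wound fully open (knob past 2.2 rad) (value of joint knob above 2.2 rad), for 0.2 s.
2. every bar lies flat across both rails of the trestle (x of bar0_center in the frame of trestle between -0.018 and 0.018 m and y of bar0_center in the frame of trestle between -0.15 and 0.15 m and z of bar0_center in the frame of trestle between 0.061 and 0.071 m and angle between the z axis of each of bar0_center, bar1_center, bar2_center, bar3_center and the z axis of trestle, either way round below 0.08 rad and angle between the x axis of each of bar0_center, bar1_center, bar2_center, bar3_center and the x axis of trestle, either way round below 0.25 rad and x of bar1_center in the frame of trestle between -0.018 and 0.018 m and y of bar1_center in the frame of trestle between -0.15 and 0.15 m and z of bar1_center in the frame of trestle between 0.061 and 0.071 m and x of bar2_center in the frame of trestle between -0.018 and 0.018 m and y of bar2_center in the frame of trestle between -0.15 and 0.15 m and z of bar2_center in the frame of trestle between 0.061 and 0.071 m and x of bar3_center in the frame of trestle between -0.018 and 0.018 m and y of bar3_center in the frame of trestle between -0.15 and 0.15 m and z of bar3_center in the frame of trestle between 0.061 and 0.071 m), for 0.3 s.
At the end, for the whole second after the job is handed in: Every bar lies at rest flat (within 0.08 rad) across both rails, its centre within 18 mm of the trestle's centre line and 150 mm of its middle, square within 0.25 rad; pusher back within 4 mm; gate knob shut within 0.15 rad (all of step 2 and linear speed of each of bar0, bar1, bar2, bar3 below 0.02 m/s and value of joint knob below 0.15 rad and value of joint pusher below 0.004 m); the robot touches nothing.
It fails at once if the spray is moved more than 50 mm (distance of spray from where it was at the start of the episode above 0.05 m).
It fails at once if the hammer is moved more than 50 mm (distance of hammer from where it was at the start of the episode above 0.05 m).
It fails at once if the angle is moved more than 50 mm (distance of angle from where it was at the start of the episode above 0.05 m).
Of bar2, bar3 only 1 to 2 are there at a start; the rules pass over those that are not, and their reading is None.
At some moment in a run one of bar0, bar1, bar2 may be knocked a few centimetres aside while the robot is not near it.
Once in a run the grip may slacken for a moment while it holds something.
It also fails if it takes over 210 s, if anything falls off the work surface, if the arm or the gripper's body presses on something with over 40 N, if the wrist force passes 120 N, or if a joint passes its speed limit or range.

## Working session

There is one attempt and no reset: what is moved stays moved. The work goes in short steps, Python scripts to look and compute and a tool call to move; the robot and the scene stay as the last step left them, time stands still between calls to the robot, and variables do not carry over. Pictures are saved under pics/ and viewed, at most 14 in all, crops included, and the job is handed in when it is done.

Besides the shell and the picture viewer there is one more tool, called after "Request:" in YAML: its name, and indented under it one key for each argument. servo_tool: Moves the arm, as the interface text tells. Its arguments: {"type":"object","properties":{"deltas":{"type":"array","items":{"type":"object","properties":{"x":{"type":"number"},"y":{"type":"number"},"z":{"type":"number"},"rx":{"type":"number"},"ry":{"type":"number"},"rz":{"type":"number"},"gripper":{"type":"number"}}}},"newtons":{"type":"number"}},"required":["deltas"]}

```bash
ls; mkdir -p pics; python3 - <<'E'
from rig import r
import cv2
for n in("side","top"):
    cv2.imwrite(f"pics/{n}0.png",r.grab_frame(n)); print(n,r.camera_params(n))
    for k in("feeder","knob_grip","pusher_grip","trestle","bar0_center","bar3_center","spray","hammer","angle"):
        print(k,[(d["box"],round(d["conf"],2)) for d in r.recognise(k,n)[:4]])
print(r.sense())
E
```

```text
pics
side {'mtx': array([[458.82830752,   0.        , 322.86395496],
       [  0.        , 458.82830752, 207.72974867],
       [  0.        ,   0.        ,   1.        ]]), 'eye': array([ 456.53332193, 1076.80621986,  827.41092513]), 'orientation': array([-2.15879607, -0.01067331, -3.04191213])}
feeder [([284.2, 235.8, 83.0, 94.1], 0.9)]
knob_grip [([344.8, 236.6, 22.0, 19.7], 0.65)]
pusher_grip [([297.9, 275.2, 39.4, 40.0], 0.91), ([357.9, 150.0, 72.5, 29.5], 0.3)]
trestle [([306.2, 157.1, 48.8, 67.9], 0.92)]
bar0_center []
bar3_center []
spray [([407.3, 302.8, 35.4, 72.9], 0.92), ([346.0, 232.4, 21.1, 23.6], 0.54)]
hammer [([359.0, 149.3, 66.7, 28.7], 0.67), ([299.7, 274.0, 36.1, 44.3], 0.37)]
angle [([236.7, 203.5, 31.6, 30.1], 0.75)]
top {'mtx': array([[405.39526373,   0.        , 325.55142101],
       [  0.        , 405.39526373, 202.77476605],
       [  0.        ,   0.        ,   1.        ]]), 'eye': array([ 446.73692043,   -9.57631437, 1324.2554532 ]), 'orientation': array([-3.02945821, -0.00469001, -1.5889308 ])}
feeder [([206.2, 184.2, 104.4, 76.0], 0.77)]
knob_grip [([255
[... 279 characters left out ...]
0.64)]
{'clock': 1.0, 'qpos': array([-1.25938664e+00,  3.53031132e-01,  1.63339444e+00,  2.24457147e-05,
        1.15517984e+00, -2.40336186e-03]), 'qvel': array([ 0.00125354,  0.00100466,  0.00151558, -0.00040906, -0.00056568,
        0.00109528]), 'joint_efforts': array([ 1.44385125e-03, -6.05187321e+01, -3.42445064e+01,  1.11720149e-04,
        1.14107388e-03, -5.17386198e-06]), 'eef_pos': array([ 192.93817444, -594.48521781,  204.66389488]), 'tcp_rot': array([-3.14157995e+00, -2.05653426e-05,  3.13803990e-01]), 'contact_force': array([-0.59592344,  0.44542149,  0.41535659]), 'wrist_torque': array([ 0.00499902, -0.02968617, -0.05055104]), 'grasp_force': 0.0, 'opening': 1.0014800133901485}
```

```bash
python3 - <<'E'
import cv2
t=cv2.imread("pics/top0.png")[130:320,190:460]; cv2.imwrite("pics/t0c.png",cv2.resize(t,None,fx=2.9,fy=2.9,interpolation=cv2.INTER_CUBIC))
t=cv2.imread("pics/side0.png")[140:340,220:450]; cv2.imwrite("pics/s0c.png",cv2.resize(t,None,fx=3,fy=3,interpolation=cv2.INTER_CUBIC))
E
```

```text
(no output)
```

View pics/t0c.png

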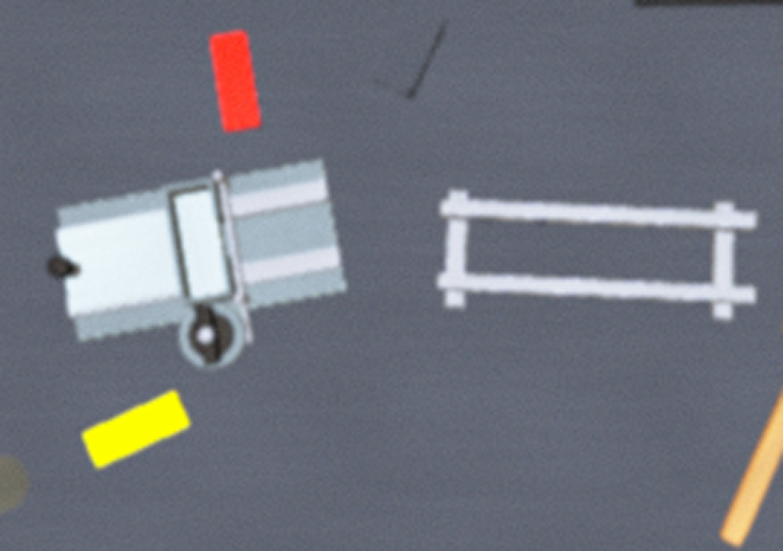

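View pics/s0c.png

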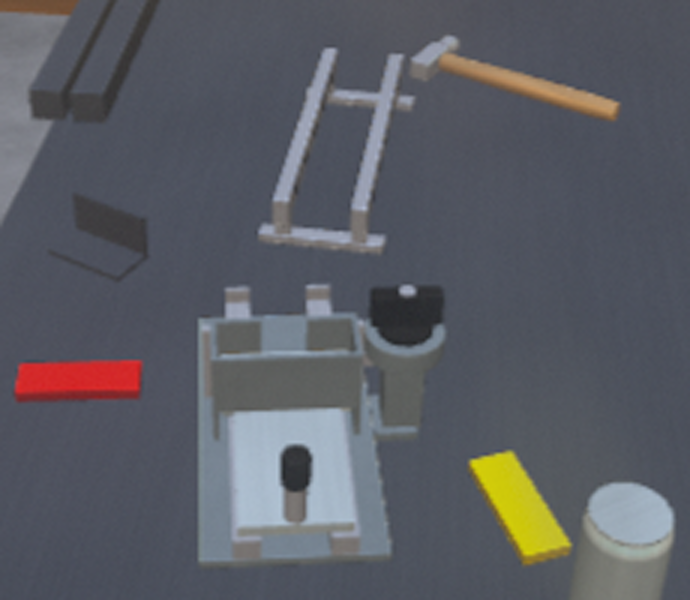

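```bash
cat > h.py <<'E'
import numpy as np, cv2
from rig import r
from scipy.optimize import least_squares
from scipy.spatial.transform import Rotation as R
def proj(cam,P):
    c=r.camera_params(cam); p=(np.atleast_2d(P)-c["eye"])@R.from_euler("xyz",c["orientation"]).as_matrix()
    q=p@c["mtx"].T; return q[:,:2]/q[:,2:]
def ray(cam,uv,z):
    c=r.camera_params(cam); d=R.from_euler("xyz",c["orientation"]).as_matrix()@np.linalg.solve(c["mtx"],[*uv,1])
    return c["eye"]+d*(z-c["eye"][2])/d[2]
def world(p,L):
    L=np.atleast_2d(L).astype(float); c,s=np.cos(p[2]),np.sin(p[2])
    return np.c_[p[0]+c*L[:,0]-s*L[:,1],p[1]+s*L[:,0]+c*L[:,1],L[:,2]]
def fit(obs,p0):  # obs: (cam,u,v,lx,ly,lz)
    f=lambda p:np.concatenate([proj(o[0],world(p,[o[3:]]))[0]-o[1:3] for o in obs])
    s=least_squares(f,p0,loss="soft_l1",x_scale=[10,10,.1]); return s.x,f(s.x).reshape(-1,2)
E
cat > fit0.py <<'E'
from h import *
T=lambda u,v,*l:("top",190+u/2.9,130+v/2.9,*l)
S=lambda u,v,*l:("side",220+u/3,140+v/3,*l)
F=[T(58,208,75,160,10),T(78,340,-75,160,10),T(322,160,75,-142,10),T(345,290,-75,-142,10),T(209,334,-100,0,142),
 T(57,266,0,145,105),S(213,355,63,27,98),S(363,352,-63,27,98),S(297,450,0,145,105),S(388,560,-75,160,10),S(200,562,75,160,10),S(407,290,-100,0,145)]
p,e=fit(F,[430,150,.1]); print("feeder",p.round(3)); print(e.round(1).tolist())
G=[T(441,208,40,170,60),T(756,220,40,-170,60),T(438,281,-40,170,60),T(756,294,-40,-170,60),
 S(282,203,40,170,60),S(359,208,-40,170,60),S(330,50,40,-170,60),S(396,57,-40,-170,60)]
q,e=fit(G,[430,-250,0]); print("trestle",q.round(3)); print(e.round(1).tolist())
for n,L in dict(knob=(-100,0,126),push=(0,145,85),out=(0,-89,36)).items(): print(n,world(p,L).round(1))
E
python3 fit0.py
```

```text
feeder [5.56959e+02 1.88139e+02 1.65000e-01]
[[-0.1, 0.0], [0.1, 0.0], [0.1, -0.1], [0.4, 0.1], [-1.0, 0.4], [0.2, -0.1], [-1.0, 1.5], [0.3, 0.7], [-0.5, 0.7], [1.5, -2.8], [-0.4, -0.7], [0.1, -0.9]]
trestle [ 5.41512e+02 -2.37504e+02 -5.80000e-02]
[[0.0, 0.0], [-0.4, 0.2], [0.2, 0.3], [-0.5, 0.2], [-0.5, -0.7], [0.2, 0.2], [-0.2, -0.7], [-0.3, -1.2]]
knob [[458.3 171.7 126. ]]
push [[533.1 331.2  85. ]]
out [[571.6 100.4  36. ]]
```

Request:
servo_tool:
  deltas:
    - {"x":16,"y":46,"rz":-0.015,"gripper":1}
    - {"x":32,"y":92,"rz":-0.03}
    - {"x":48,"y":138,"rz":-0.045}
    - {"x":64,"y":184,"rz":-0.06}
    - {"x":80,"y":230,"rz":-0.075}
    - {"x":96,"y":276,"rz":-0.09}
    - {"x":112,"y":322,"rz":-0.105}
    - {"x":128,"y":368,"rz":-0.12}
    - {"x":144,"y":414,"rz":-0.135}
    - {"x":160,"y":460,"rz":-0.149}

```text
invalid input
```

Request:
servo_tool:
  deltas:
    - {"x":16,"y":46}
    - {"x":32,"y":92}
    - {"x":48,"y":138}
    - {"x":64,"y":184}
    - {"x":80,"y":230}
    - {"x":96,"y":276}
    - {"x":105,"y":306}
    - {"x":105,"y":306}
    - {"x":105,"y":306}

```text
invalid input
```

Request:
servo_tool:
  deltas:
    - {"x":160,"y":460,"z":0,"rx":0,"ry":0,"rz":-0.149,"gripper":1}
    - {"x":160,"y":460,"z":0,"rx":0,"ry":0,"rz":-0.149,"gripper":1}
    - {"x":160,"y":460,"z":0,"rx":0,"ry":0,"rz":-0.149,"gripper":1}
    - {"x":160,"y":460,"z":0,"rx":0,"ry":0,"rz":-0.149,"gripper":1}
    - {"x":160,"y":460,"z":0,"rx":0,"ry":0,"rz":-0.149,"gripper":1}
    - {"x":160,"y":460,"z":0,"rx":0,"ry":0,"rz":-0.149,"gripper":1}
    - {"x":160,"y":460,"z":0,"rx":0,"ry":0,"rz":-0.149,"gripper":1}
    - {"x":160,"y":460,"z":0,"rx":0,"ry":0,"rz":-0.149,"gripper":1}
    - {"x":160,"y":460,"z":0,"rx":0,"ry":0,"rz":-0.149,"gripper":1}
    - {"x":160,"y":460,"z":0,"rx":0,"ry":0,"rz":-0.149,"gripper":1}

```text
clock: 2.0
eef_pos: [353.3, -132.1, 205.0]
tcp_rot: [3.141, -0.001, 0.165]
contact_force: [-0.3, -0.7, -0.0]
opening: 0.997
grasp_force: 0.0
```

Request:
servo_tool:
  deltas:
    - {"x":105,"y":304,"z":0,"rx":0,"ry":0,"rz":0,"gripper":0}
    - {"x":105,"y":304,"z":0,"rx":0,"ry":0,"rz":0,"gripper":0}
    - {"x":105,"y":304,"z":0,"rx":0,"ry":0,"rz":0,"gripper":0}
    - {"x":105,"y":304,"z":0,"rx":0,"ry":0,"rz":0,"gripper":0}
    - {"x":105,"y":304,"z":0,"rx":0,"ry":0,"rz":0,"gripper":0}
    - {"x":105,"y":304,"z":0,"rx":0,"ry":0,"rz":0,"gripper":0}
    - {"x":105,"y":304,"z":0,"rx":0,"ry":0,"rz":0,"gripper":0}
    - {"x":105,"y":304,"z":-45,"rx":0,"ry":0,"rz":0,"gripper":0}
    - {"x":105,"y":304,"z":-92,"rx":0,"ry":0,"rz":0,"gripper":0}
    - {"x":105,"y":304,"z":-92,"rx":0,"ry":0,"rz":0,"gripper":0}

```text
clock: 3.0
eef_pos: [453.8, 168.3, 108.1]
tcp_rot: [3.14, 0.01, 0.165]
contact_force: [-0.4, -0.4, -0.9]
opening: 0.501
grasp_force: 0.0
```

Request:
servo_tool:
  deltas:
    - {"x":0,"y":0,"z":0,"rx":0,"ry":0,"rz":0,"gripper":-1}
    - {"x":0,"y":0,"z":0,"rx":0,"ry":0,"rz":0,"gripper":-1}
    - {"x":0,"y":0,"z":0,"rx":0,"ry":0,"rz":0,"gripper":-1}
    - {"x":0,"y":0,"z":0,"rx":0,"ry":0,"rz":0,"gripper":-1}
    - {"x":0,"y":0,"z":0,"rx":0,"ry":0,"rz":0,"gripper":-1}
  newtons: 100

```text
clock: 3.5
eef_pos: [460.3, 170.4, 116.4]
tcp_rot: [-3.14, -0.006, 0.164]
contact_force: [-1.6, 1.4, 8.7]
opening: 0.002
grasp_force: 3.9
```

```bash
python3 - <<'E'
from rig import r
import cv2,numpy as np
t=r.grab_frame("top")[160:280,190:310]; s=r.grab_frame("side")[180:300,300:420]
cv2.imwrite("pics/c1.png",np.hstack([cv2.resize(i,(400,400),interpolation=cv2.INTER_CUBIC) for i in(t,s)]))
print(r.sense())
E
```

```text
{'clock': 3.6, 'qpos': array([3.51138413e-01, 2.54413849e-01, 2.00174076e+00, 6.03741332e-04,
       8.79483766e-01, 1.75743327e+00]), 'qvel': array([-0.0005838 , -0.00101178, -0.00176828,  0.00215652, -0.00109707,
       -0.00058935]), 'joint_efforts': array([-8.41096267e-01, -4.31609273e+01, -2.58653784e+01, -4.66240318e-01,
       -4.59827436e-01,  4.14268623e-03]), 'eef_pos': array([460.30815832, 170.40009512, 116.36235565]), 'tcp_rot': array([-3.14002851, -0.00576405,  0.16411343]), 'contact_force': array([-1.48543977,  0.8616478 ,  7.87495072]), 'wrist_torque': array([0.23936934, 0.3159097 , 0.01824448]), 'grasp_force': 3.8789887726306915, 'opening': -0.0009634846113379124}
```

View pics/c1.png

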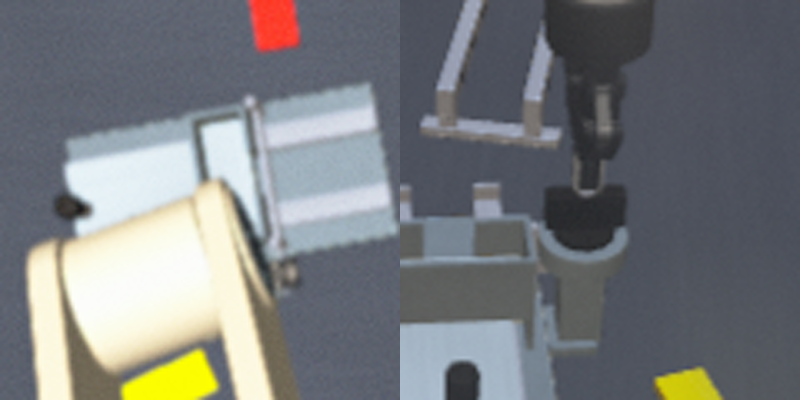

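```bash
python3 - <<'E'
from h import *
p=[556.96,188.14,.165]
f=lambda P:((proj("side",P)-[300,180])*400/120).round(0).tolist()
print("tcp",f([460,170,116.4]),"tool+30",f([460,170,146]))
print("grip",f(world(p,[[-130,0,142],[-70,0,142],[-130,8,110],[-70,8,110],[-100,0,142],[-100,0,150]])))
print("hous",f(world(p,[[-100,34,102],[-134,0,102],[-66,0,102]])))
E
```

```text
tcp [[182.0, 215.0]] tool+30 [[184.0, 183.0]]
grip [[226.0, 188.0], [145.0, 190.0], [225.0, 228.0], [145.0, 231.0], [186.0, 189.0], [186.0, 180.0]]
hous [[189.0, 260.0], [228.0, 230.0], [138.0, 233.0]]
```

Request:
servo_tool:
  deltas:
    - {"x":0,"y":0,"z":40,"rx":0,"ry":0,"rz":0,"gripper":-1}
    - {"x":0,"y":0,"z":60,"rx":0,"ry":0,"rz":0,"gripper":-1}
    - {"x":0,"y":0,"z":60,"rx":0,"ry":0,"rz":0,"gripper":-1}
    - {"x":0,"y":0,"z":60,"rx":0,"ry":0,"rz":0,"gripper":-1}

```text
clock: 4.0
eef_pos: [459.0, 169.7, 174.7]
tcp_rot: [-3.141, -0.004, 0.164]
contact_force: [-0.2, -0.0, 0.2]
opening: -0.002
grasp_force: 0.0
```

```bash
python3 - <<'E'
from h import *
s=r.grab_frame("side")[160:280,290:410]; t=r.grab_frame("top")[160:280,190:310]
cv2.imwrite("pics/c2.png",np.hstack([cv2.resize(i,(400,400),interpolation=cv2.INTER_CUBIC) for i in(t,s)]))
e=r.sense()["eef_pos"];print(e,((proj("side",e)-[290,160])*400/120).round(0))
E
```

```text
[457.79329511 169.33706261 172.8712298 ] [[222. 220.]]
```

View pics/c2.png

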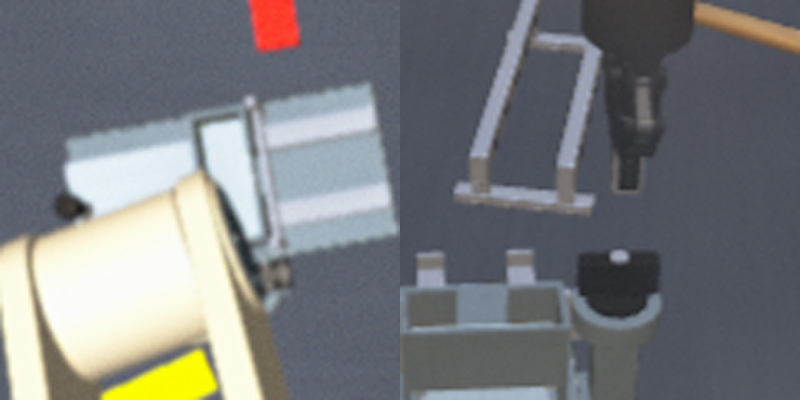

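Request:
servo_tool:
  deltas:
    - {"x":0,"y":0,"z":0,"rx":0,"ry":0,"rz":0,"gripper":0}
    - {"x":0,"y":0,"z":-20,"rx":0,"ry":0,"rz":0,"gripper":0}
    - {"x":0,"y":0,"z":-40,"rx":0,"ry":0,"rz":0,"gripper":0}
    - {"x":0,"y":0,"z":-60,"rx":0,"ry":0,"rz":0,"gripper":0}
    - {"x":0,"y":0,"z":-73,"rx":0,"ry":0,"rz":0,"gripper":0}
    - {"x":0,"y":0,"z":-73,"rx":0,"ry":0,"rz":0,"gripper":0}

```text
clock: 4.7
eef_pos: [456.4, 168.9, 97.7]
tcp_rot: [3.141, 0.004, 0.165]
contact_force: [0.5, 0.3, -0.2]
opening: 0.499
grasp_force: 0.0
```

```bash
python3 - <<'E'
from h import *
s=r.grab_frame("side")[160:280,290:410]
cv2.imwrite("pics/c3.png",cv2.resize(s,(500,500),interpolation=cv2.INTER_CUBIC))
e=r.sense();print(e["eef_pos"],e["contact_force"],((proj("side",e["eef_pos"])-[290,160])*500/120).round(0))
E
```

```text
[457.23200549 169.25389434  98.85012924] [ 0.2648196  -0.35499508  0.30585421] [[272. 374.]]
```

View pics/c3.png

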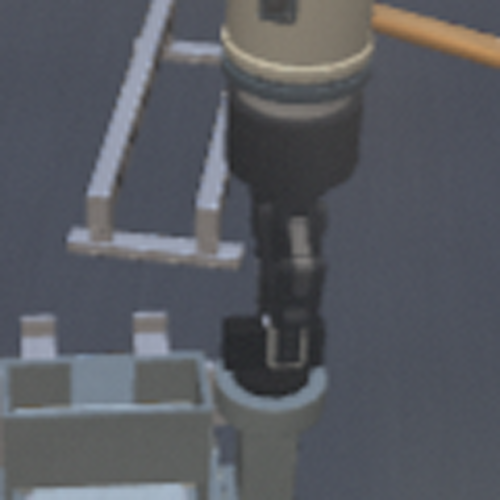

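Request:
servo_tool:
  deltas:
    - {"x":1,"y":2,"z":-8,"rx":0,"ry":0,"rz":0,"gripper":0}
    - {"x":1,"y":2,"z":-8,"rx":0,"ry":0,"rz":0,"gripper":-1}
    - {"x":1,"y":2,"z":-8,"rx":0,"ry":0,"rz":0,"gripper":-1}
    - {"x":1,"y":2,"z":-8,"rx":0,"ry":0,"rz":0,"gripper":-1}
    - {"x":1,"y":2,"z":-8,"rx":0,"ry":0,"rz":0,"gripper":-1}
    - {"x":1,"y":2,"z":-8,"rx":0,"ry":0,"rz":0,"gripper":-1}
  newtons: 100

```text
clock: 5.35
eef_pos: [459.1, 172.6, 92.4]
tcp_rot: [-3.14, -0.001, 0.165]
contact_force: [-2.0, 6.1, 2.0]
opening: 0.166
grasp_force: 97.7
```

Request:
servo_tool:
  deltas:
    - {"x":0,"y":1,"z":0,"rx":0,"ry":0,"rz":0.1,"gripper":-1}
    - {"x":0,"y":1,"z":0,"rx":0,"ry":0,"rz":0.2,"gripper":-1}
    - {"x":0,"y":1,"z":0,"rx":0,"ry":0,"rz":0.3,"gripper":-1}
    - {"x":0,"y":1,"z":0,"rx":0,"ry":0,"rz":0.4,"gripper":-1}
    - {"x":0,"y":1,"z":0,"rx":0,"ry":0,"rz":0.5,"gripper":-1}
    - {"x":0,"y":1,"z":0,"rx":0,"ry":0,"rz":0.6,"gripper":-1}
    - {"x":0,"y":1,"z":0,"rx":0,"ry":0,"rz":0.7,"gripper":-1}
    - {"x":0,"y":1,"z":0,"rx":0,"ry":0,"rz":0.8,"gripper":-1}
    - {"x":0,"y":1,"z":0,"rx":0,"ry":0,"rz":0.9,"gripper":-1}
    - {"x":0,"y":1,"z":0,"rx":0,"ry":0,"rz":0.9,"gripper":-1}

```text
clock: 6.35
eef_pos: [459.9, 171.8, 92.4]
tcp_rot: [3.139, -0.0, 1.069]
contact_force: [1.5, -6.0, 0.7]
opening: 0.165
grasp_force: 97.9
```

```bash
python3 - <<'E'
from rig import r
print(r.sense())
E
```

```text
{'clock': 6.35, 'qpos': array([ 0.35569793,  0.29345497,  2.01611105, -0.00226318,  0.83038007,
        0.85907646]), 'qvel': array([-0.00043065,  0.00013774,  0.00025161,  0.00396473, -0.00088592,
        0.09064693]), 'joint_efforts': array([  3.07266533, -47.54969358, -25.49871504,   1.67673603,
         0.2095903 ,  -1.251872  ]), 'eef_pos': array([459.9389174 , 171.80892326,  92.41477851]), 'tcp_rot': array([ 3.13925107e+00, -1.53069421e-04,  1.06894333e+00]), 'contact_force': array([ 1.54600873, -5.96257756,  0.73875363]), 'wrist_torque': array([-1.03820193, -0.61738912, -0.01249853]), 'grasp_force': 97.86572813987732, 'opening': 0.1649844566059727}
```

Turned with it (grip held). Continue to 2.4+.

Request:
servo_tool:
  deltas:
    - {"x":-1,"y":1,"z":0,"rx":0,"ry":0,"rz":0.15,"gripper":-1}
    - {"x":-1,"y":1,"z":0,"rx":0,"ry":0,"rz":0.3,"gripper":-1}
    - {"x":-1,"y":1,"z":0,"rx":0,"ry":0,"rz":0.45,"gripper":-1}
    - {"x":-1,"y":1,"z":0,"rx":0,"ry":0,"rz":0.6,"gripper":-1}
    - {"x":-1,"y":1,"z":0,"rx":0,"ry":0,"rz":0.75,"gripper":-1}
    - {"x":-1,"y":1,"z":0,"rx":0,"ry":0,"rz":0.9,"gripper":-1}
    - {"x":-1,"y":1,"z":0,"rx":0,"ry":0,"rz":1.05,"gripper":-1}
    - {"x":-1,"y":1,"z":0,"rx":0,"ry":0,"rz":1.2,"gripper":-1}
    - {"x":-1,"y":1,"z":0,"rx":0,"ry":0,"rz":1.35,"gripper":-1}
    - {"x":-1,"y":1,"z":0,"rx":0,"ry":0,"rz":1.45,"gripper":-1}

```text
clock: 7.35
eef_pos: [461.8, 172.6, 92.5]
tcp_rot: [3.138, 0.007, 2.522]
contact_force: [14.5, -10.2, -10.5]
opening: 0.167
grasp_force: 99.3
```

Request:
servo_tool:
  deltas:
    - {"x":0,"y":0,"z":0,"rx":0,"ry":0,"rz":0.05,"gripper":-1}
    - {"x":0,"y":0,"z":0,"rx":0,"ry":0,"rz":0.06,"gripper":-1}
    - {"x":0,"y":0,"z":0,"rx":0,"ry":0,"rz":0.06,"gripper":-1}

```text
clock: 7.65
eef_pos: [461.9, 172.7, 92.5]
tcp_rot: [3.138, 0.007, 2.576]
contact_force: [14.6, -10.1, -10.7]
opening: 0.163
grasp_force: 99.4
```

```bash
python3 - <<'E'
from h import *
e=r.sense();print(e)
s=r.grab_frame("side")[170:290,280:400];cv2.imwrite("pics/c4.png",cv2.resize(s,(500,500),interpolation=cv2.INTER_CUBIC))
E
```

```text
{'clock': 7.65, 'qpos': array([ 0.35715294,  0.29365748,  2.01552958, -0.004313  ,  0.82570474,
       -0.64470613]), 'qvel': array([ 0.00067579,  0.00079626,  0.00051714, -0.00061716, -0.00137426,
        0.01059899]), 'joint_efforts': array([  7.54038692, -51.38520241, -22.14778304,   3.23965721,
         3.4187559 ,  -0.55305909]), 'eef_pos': array([461.86862767, 172.70043916,  92.5142109 ]), 'tcp_rot': array([3.1381574 , 0.00657362, 2.57555788]), 'contact_force': array([ 14.62204137, -10.1043948 , -10.68877375]), 'wrist_torque': array([-1.56061181, -2.45059719, -0.35242462]), 'grasp_force': 99.37406659126282, 'opening': 0.16312828681169858}
```

View pics/c4.png

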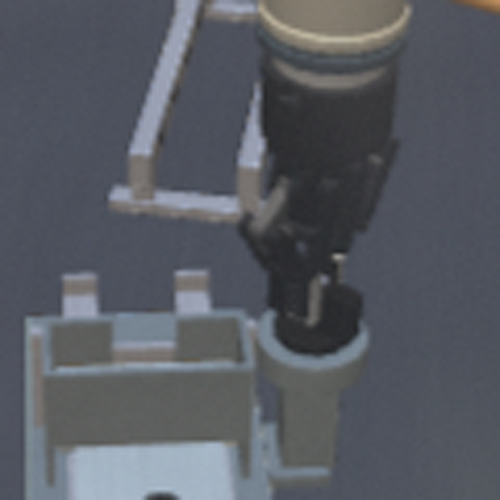

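Request:
servo_tool:
  deltas:
    - {"x":0,"y":0,"z":0,"rx":0,"ry":0,"rz":0,"gripper":0.3}
    - {"x":0,"y":0,"z":0,"rx":0,"ry":0,"rz":0,"gripper":0.3}
    - {"x":0,"y":0,"z":0,"rx":0,"ry":0,"rz":0,"gripper":0.3}
    - {"x":0,"y":0,"z":50,"rx":0,"ry":0,"rz":0,"gripper":0.3}
    - {"x":0,"y":0,"z":90,"rx":0,"ry":0,"rz":-0.1,"gripper":0.3}
    - {"x":20,"y":40,"z":90,"rx":0,"ry":0,"rz":-0.25,"gripper":0.3}
    - {"x":40,"y":80,"z":90,"rx":0,"ry":0,"rz":-0.4,"gripper":0.3}
    - {"x":60,"y":120,"z":90,"rx":0,"ry":0,"rz":-0.55,"gripper":0.3}
    - {"x":71,"y":158,"z":80,"rx":0,"ry":0,"rz":-0.7,"gripper":0.3}
    - {"x":71,"y":158,"z":60,"rx":0,"ry":0,"rz":-0.84,"gripper":0.3}

```text
clock: 8.7
eef_pos: [531.2, 336.8, 152.9]
tcp_rot: [3.137, -0.003, 1.731]
contact_force: [0.7, -0.8, -0.6]
opening: 0.649
grasp_force: 0.0
```

```bash
python3 - <<'E'
from h import *
from scipy.optimize import brentq
for (x,y),v in(((457.8,169.3),160+192*.3),((452,195),160+368*.24)):
    print(brentq(lambda z:proj("side",[x,y,z])[0,1]-v,0,400))
s=r.grab_frame("side");t=r.grab_frame("top")
e=r.sense();print(e["eef_pos"],e["tcp_rot"],proj("side",e["eef_pos"]))
cv2.imwrite("pics/c5.png",np.hstack([cv2.resize(t[160:280,190:310],(400,400),interpolation=cv2.INTER_CUBIC),cv2.resize(s[200:320,260:380],(400,400),interpolation=cv2.INTER_CUBIC)]))
E
```

```text
197.77350297511373
124.62193264526177
[526.99588101 331.62174787 149.02130314] [-3.13707830e+00  1.75265493e-03  1.73447596e+00] [[321.39615555 276.28089457]]
```

View pics/c5.png

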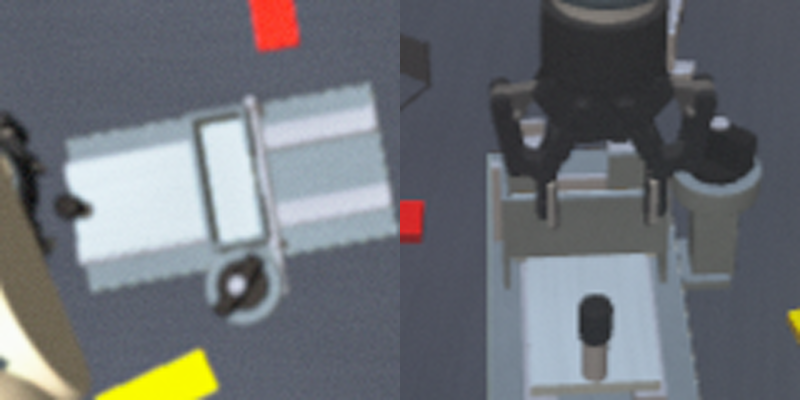

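Request:
servo_tool:
  deltas:
    - {"x":4,"y":0,"z":0,"rx":0,"ry":0,"rz":0,"gripper":0.3}
    - {"x":4,"y":0,"z":-45,"rx":0,"ry":0,"rz":0,"gripper":0}
    - {"x":4,"y":0,"z":-80,"rx":0,"ry":0,"rz":0,"gripper":0}
    - {"x":4,"y":0,"z":-97,"rx":0,"ry":0,"rz":0,"gripper":0}
    - {"x":4,"y":0,"z":-97,"rx":0,"ry":0,"rz":0,"gripper":0}
    - {"x":4,"y":0,"z":-97,"rx":0,"ry":0,"rz":0,"gripper":-1}
    - {"x":4,"y":0,"z":-97,"rx":0,"ry":0,"rz":0,"gripper":-1}
    - {"x":4,"y":0,"z":-97,"rx":0,"ry":0,"rz":0,"gripper":-1}
    - {"x":4,"y":0,"z":-97,"rx":0,"ry":0,"rz":0,"gripper":-1}
  newtons: 50

```text
clock: 9.7
eef_pos: [535.1, 331.8, 56.8]
tcp_rot: [3.137, -0.001, 1.736]
contact_force: [4.9, -2.5, -2.7]
opening: 0.258
grasp_force: 49.5
```

Request:
servo_tool:
  deltas:
    - {"x":2,"y":-12,"z":0,"rx":0,"ry":0,"rz":0,"gripper":-1}
    - {"x":4,"y":-24,"z":0,"rx":0,"ry":0,"rz":0,"gripper":-1}
    - {"x":6,"y":-36,"z":0,"rx":0,"ry":0,"rz":0,"gripper":-1}
    - {"x":8,"y":-48,"z":0,"rx":0,"ry":0,"rz":0,"gripper":-1}
    - {"x":10,"y":-60,"z":0,"rx":0,"ry":0,"rz":0,"gripper":-1}
    - {"x":12,"y":-72,"z":0,"rx":0,"ry":0,"rz":0,"gripper":-1}
    - {"x":14,"y":-84,"z":0,"rx":0,"ry":0,"rz":0,"gripper":-1}
    - {"x":16,"y":-95,"z":0,"rx":0,"ry":0,"rz":0,"gripper":-1}
    - {"x":16,"y":-95,"z":0,"rx":0,"ry":0,"rz":0,"gripper":-1}
    - {"x":16,"y":-95,"z":0,"rx":0,"ry":0,"rz":0,"gripper":-1}

```text
clock: 10.7
eef_pos: [551.1, 238.1, 56.8]
tcp_rot: [3.136, -0.003, 1.734]
contact_force: [2.9, 6.6, -3.2]
opening: 0.262
grasp_force: 50.5
```

Request:
servo_tool:
  deltas:
    - {"x":-4,"y":24,"z":0,"rx":0,"ry":0,"rz":0,"gripper":-1}
    - {"x":-8,"y":48,"z":0,"rx":0,"ry":0,"rz":0,"gripper":-1}
    - {"x":-12,"y":72,"z":0,"rx":0,"ry":0,"rz":0,"gripper":-1}
    - {"x":-16,"y":96,"z":0,"rx":0,"ry":0,"rz":0,"gripper":-1}
    - {"x":-16,"y":97,"z":0,"rx":0,"ry":0,"rz":0,"gripper":-1}
    - {"x":-16,"y":97,"z":0,"rx":0,"ry":0,"rz":0,"gripper":-1}
    - {"x":-16,"y":97,"z":0,"rx":0,"ry":0,"rz":0,"gripper":0.2}
    - {"x":-16,"y":97,"z":0,"rx":0,"ry":0,"rz":0,"gripper":0.2}
    - {"x":-16,"y":97,"z":50,"rx":0,"ry":0,"rz":0,"gripper":0.2}
    - {"x":-16,"y":97,"z":95,"rx":0,"ry":0,"rz":0,"gripper":0.2}

```text
clock: 11.7
eef_pos: [531.6, 332.1, 149.5]
tcp_rot: [-3.137, 0.002, 1.734]
contact_force: [1.9, 1.1, 0.4]
opening: 0.602
grasp_force: 0.0
```

```bash
python3 - <<'E'
from h import *
s=r.grab_frame("side");t=r.grab_frame("top")
e=r.sense();print(e["eef_pos"],e["tcp_rot"])
p=[556.96,188.14,.165]
print(((proj("top",world(p,[[55,-69,42],[55,-109,42],[-55,-69,42],[-55,-109,42]]))-[190,160])*400/120).round())
cv2.imwrite("pics/c6.png",np.hstack([cv2.resize(t[160:280,190:310],(400,400),interpolation=cv2.INTER_CUBIC),cv2.resize(s[180:300,260:380],(400,400),interpolation=cv2.INTER_CUBIC)]))
E
```

```text
[535.930541   334.84648495 155.86092664] [ 3.13359137 -0.0033792   1.73439089]
[[297. 113.]
 [338. 105.]
 [317. 226.]
 [359. 218.]]
```

View pics/c6.png

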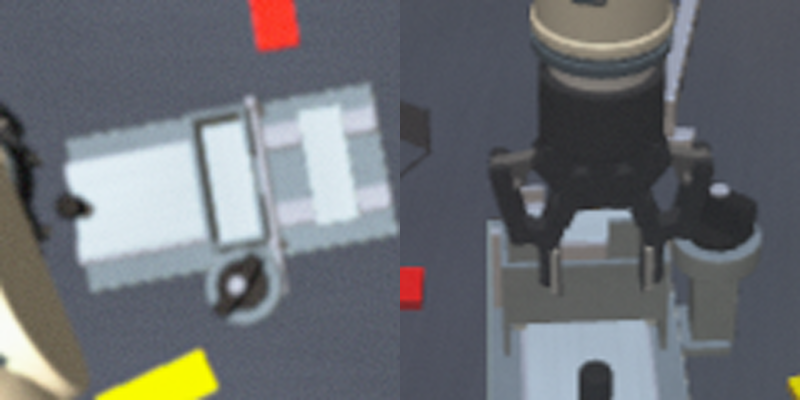

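Request:
servo_tool:
  deltas:
    - {"x":4,"y":-25,"z":0,"rx":0,"ry":0,"rz":-0.14,"gripper":0.3}
    - {"x":8,"y":-50,"z":0,"rx":0,"ry":0,"rz":-0.28,"gripper":0.3}
    - {"x":12,"y":-75,"z":0,"rx":0,"ry":0,"rz":-0.42,"gripper":0.3}
    - {"x":16,"y":-100,"z":0,"rx":0,"ry":0,"rz":-0.56,"gripper":0.3}
    - {"x":20,"y":-125,"z":0,"rx":0,"ry":0,"rz":-0.7,"gripper":0.3}
    - {"x":24,"y":-150,"z":0,"rx":0,"ry":0,"rz":-0.84,"gripper":0.3}
    - {"x":28,"y":-175,"z":0,"rx":0,"ry":0,"rz":-0.98,"gripper":0.3}
    - {"x":32,"y":-200,"z":0,"rx":0,"ry":0,"rz":-1.12,"gripper":0.3}
    - {"x":36,"y":-220,"z":0,"rx":0,"ry":0,"rz":-1.26,"gripper":0.3}
    - {"x":38,"y":-233,"z":0,"rx":0,"ry":0,"rz":-1.4,"gripper":0.3}

```text
clock: 12.8
eef_pos: [570.3, 98.5, 149.1]
tcp_rot: [-3.142, 0.002, 0.328]
contact_force: [-0.6, -0.1, 0.3]
opening: 0.651
grasp_force: 0.0
```

Request:
servo_tool:
  deltas:
    - {"x":0,"y":0,"z":0,"rx":0,"ry":0,"rz":-0.14,"gripper":0.3}
    - {"x":0,"y":0,"z":-20,"rx":0,"ry":0,"rz":-0.169,"gripper":0.3}
    - {"x":0,"y":0,"z":-20,"rx":0,"ry":0,"rz":-0.169,"gripper":0.3}

```text
clock: 13.1
eef_pos: [568.6, 99.6, 127.3]
tcp_rot: [-3.142, 0.005, 0.165]
contact_force: [0.4, -0.2, -0.2]
opening: 0.649
grasp_force: 0.0
```

Request:
servo_tool:
  deltas:
    - {"x":2,"y":1,"z":-40,"rx":0,"ry":0,"rz":0,"gripper":0.3}
    - {"x":2,"y":1,"z":-80,"rx":0,"ry":0,"rz":0,"gripper":0.3}
    - {"x":2,"y":1,"z":-105,"rx":0,"ry":0,"rz":0,"gripper":0.3}
    - {"x":2,"y":1,"z":-118,"rx":0,"ry":0,"rz":0,"gripper":0.3}
    - {"x":2,"y":1,"z":-118,"rx":0,"ry":0,"rz":0,"gripper":0.3}
    - {"x":2,"y":1,"z":-118,"rx":0,"ry":0,"rz":0,"gripper":0.3}

```text
clock: 13.7
eef_pos: [573.5, 101.6, 12.6]
tcp_rot: [-3.142, -0.001, 0.166]
contact_force: [-0.7, -0.2, 0.9]
opening: 0.649
grasp_force: 0.0
```

```bash
python3 - <<'E'
from h import *
s=r.grab_frame("side")
e=r.sense();print(e["eef_pos"],e["contact_force"]); print((proj("side",e["eef_pos"])-[260,140])*5)
cv2.imwrite("pics/c7.png",cv2.resize(s[140:260,260:400],None,fx=5,fy=5,interpolation=cv2.INTER_CUBIC))
E
```

```text
[573.99144171 101.70385057  13.1012104 ] [ 0.13244928 -0.49333606  0.20629903]
[[262.73031498 578.53095072]]
```

View pics/c7.png

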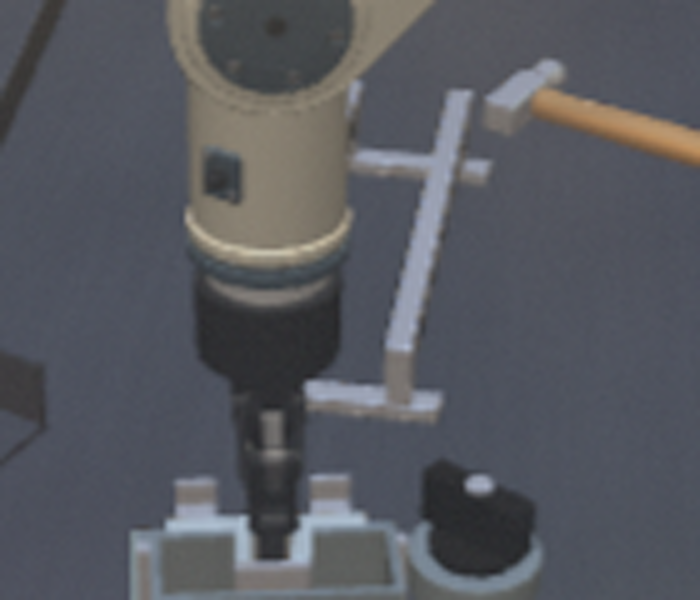

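Request:
servo_tool:
  deltas:
    - {"x":-2,"y":-1,"z":-8,"rx":0,"ry":0,"rz":0,"gripper":0.3}
    - {"x":-2,"y":-1,"z":-13,"rx":0,"ry":0,"rz":0,"gripper":0.3}
    - {"x":-2,"y":-1,"z":-13,"rx":0,"ry":0,"rz":0,"gripper":-1}
    - {"x":-2,"y":-1,"z":-13,"rx":0,"ry":0,"rz":0,"gripper":-1}
    - {"x":-2,"y":-1,"z":-13,"rx":0,"ry":0,"rz":0,"gripper":-1}
    - {"x":-2,"y":-1,"z":-13,"rx":0,"ry":0,"rz":0,"gripper":-1}
  newtons: 60

```text
clock: 14.35
eef_pos: [571.0, 100.5, -1.3]
tcp_rot: [3.142, -0.0, 0.166]
contact_force: [-0.1, 0.1, 0.4]
opening: 0.449
grasp_force: 60.5
```

Request:
servo_tool:
  deltas:
    - {"x":0,"y":0,"z":30,"rx":0,"ry":0,"rz":0,"gripper":-1}
    - {"x":0,"y":0,"z":65,"rx":0,"ry":0,"rz":0,"gripper":-1}
    - {"x":-2,"y":-25,"z":90,"rx":0,"ry":0,"rz":0,"gripper":-1}
    - {"x":-6,"y":-70,"z":90,"rx":0,"ry":0,"rz":-0.05,"gripper":-1}
    - {"x":-10,"y":-115,"z":90,"rx":0,"ry":0,"rz":-0.1,"gripper":-1}
    - {"x":-14,"y":-160,"z":90,"rx":0,"ry":0,"rz":-0.15,"gripper":-1}
    - {"x":-18,"y":-205,"z":90,"rx":0,"ry":0,"rz":-0.2,"gripper":-1}
    - {"x":-22,"y":-250,"z":90,"rx":0,"ry":0,"rz":-0.224,"gripper":-1}
    - {"x":-26,"y":-295,"z":90,"rx":0,"ry":0,"rz":-0.224,"gripper":-1}
    - {"x":-30,"y":-340,"z":90,"rx":0,"ry":0,"rz":-0.224,"gripper":-1}

```text
clock: 15.35
eef_pos: [540.4, -241.3, 88.7]
tcp_rot: [-3.142, -0.0, -0.058]
contact_force: [0.9, 0.3, -1.4]
opening: 0.449
grasp_force: 60.9
```

Request:
servo_tool:
  deltas:
    - {"x":-3,"y":-40,"z":0,"rx":0,"ry":0,"rz":0,"gripper":-1}
    - {"x":-5,"y":-75,"z":0,"rx":0,"ry":0,"rz":0,"gripper":-1}
    - {"x":-5,"y":-88,"z":0,"rx":0,"ry":0,"rz":0,"gripper":-1}
    - {"x":-5,"y":-88,"z":-30,"rx":0,"ry":0,"rz":0,"gripper":-1}
    - {"x":-5,"y":-88,"z":-50,"rx":0,"ry":0,"rz":0,"gripper":-1}
    - {"x":-5,"y":-88,"z":-57,"rx":0,"ry":0,"rz":0,"gripper":-1}
    - {"x":-5,"y":-88,"z":-59,"rx":0,"ry":0,"rz":0,"gripper":-1}
    - {"x":-5,"y":-88,"z":-59,"rx":0,"ry":0,"rz":0,"gripper":-1}

```text
clock: 16.15
eef_pos: [536.4, -327.2, 30.2]
tcp_rot: [3.141, -0.0, -0.058]
contact_force: [-0.3, -0.5, -1.0]
opening: 0.451
grasp_force: 61.0
```

Request:
servo_tool:
  deltas:
    - {"x":0,"y":0,"z":-1.5,"rx":0,"ry":0,"rz":0,"gripper":-1}
    - {"x":0,"y":0,"z":-1.5,"rx":0,"ry":0,"rz":0,"gripper":0.2}
    - {"x":0,"y":0,"z":-1.5,"rx":0,"ry":0,"rz":0,"gripper":0.2}
    - {"x":0,"y":0,"z":2,"rx":0,"ry":0,"rz":0,"gripper":0.2}
    - {"x":0,"y":0,"z":40,"rx":0,"ry":0,"rz":0,"gripper":0.2}
    - {"x":0,"y":0,"z":85,"rx":0,"ry":0,"rz":0,"gripper":0.2}
    - {"x":0,"y":20,"z":120,"rx":0,"ry":0,"rz":0.13,"gripper":0.2}
    - {"x":0,"y":65,"z":120,"rx":0,"ry":0,"rz":0.26,"gripper":0.2}
    - {"x":0,"y":113,"z":120,"rx":0,"ry":0,"rz":0.39,"gripper":0.2}
    - {"x":0,"y":161,"z":120,"rx":0,"ry":0,"rz":0.52,"gripper":0.2}

```text
clock: 17.15
eef_pos: [536.0, -165.3, 150.7]
tcp_rot: [3.141, -0.001, 0.466]
contact_force: [1.0, 0.4, 0.1]
opening: 0.598
grasp_force: 0.0
```

Request:
servo_tool:
  deltas:
    - {"x":0,"y":48,"z":0,"rx":0,"ry":0,"rz":0.13,"gripper":0.2}
    - {"x":0,"y":96,"z":0,"rx":0,"ry":0,"rz":0.26,"gripper":0.2}
    - {"x":0,"y":144,"z":0,"rx":0,"ry":0,"rz":0.39,"gripper":0.2}
    - {"x":0,"y":192,"z":0,"rx":0,"ry":0,"rz":0.52,"gripper":0.2}
    - {"x":0,"y":240,"z":0,"rx":0,"ry":0,"rz":0.65,"gripper":0.2}
    - {"x":0,"y":288,"z":0,"rx":0,"ry":0,"rz":0.78,"gripper":0.2}
    - {"x":0,"y":336,"z":0,"rx":0,"ry":0,"rz":0.91,"gripper":0.2}
    - {"x":-1,"y":384,"z":0,"rx":0,"ry":0,"rz":1.04,"gripper":0.2}
    - {"x":-2,"y":432,"z":0,"rx":0,"ry":0,"rz":1.17,"gripper":0.2}
    - {"x":-2,"y":470,"z":0,"rx":0,"ry":0,"rz":1.274,"gripper":0.2}

```text
clock: 18.15
eef_pos: [533.6, 306.3, 150.4]
tcp_rot: [3.141, -0.001, 1.742]
contact_force: [-0.2, -0.3, -0.2]
opening: 0.601
grasp_force: 0.0
```

```bash
python3 - <<'E'
from h import *
t=r.grab_frame("top"); s=r.grab_frame("side")
e=r.sense();print(e["eef_pos"],e["tcp_rot"],e["clock"])
cv2.imwrite("pics/c8.png",np.hstack([cv2.resize(t[150:290,190:460],None,fx=2,fy=2,interpolation=cv2.INTER_CUBIC),cv2.resize(s[150:270,270:370],(233,280))]))
print(proj("top",e["eef_pos"]))
q=[541.5,-237.5,-.058]; print((proj("top",world(q,[[55,-70,72],[-55,-70,72],[-55,-110,72],[55,-110,72]]))-[190,150])*2)
E
```

```text
[533.95504574 308.16866041 150.31209175] [ 3.13971086e+00 -1.81572349e-03  1.74250458e+00] 18.25
[[213.41993039 220.12888745]]
[[458.87785848  99.24613702]
 [457.88518465 170.00784521]
 [483.80098965 171.04830104]
 [484.54080364 100.27688317]]
```

View pics/c8.png

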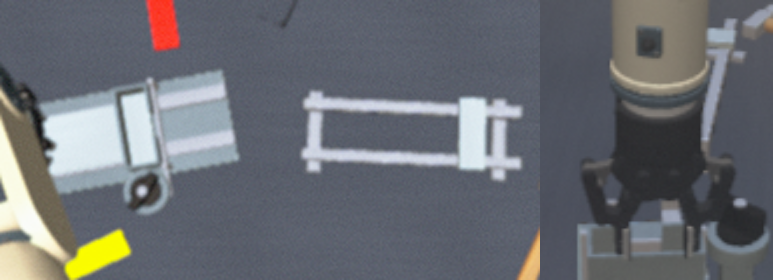

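Request:
servo_tool:
  deltas:
    - {"x":0,"y":25,"z":0,"rx":0,"ry":0,"rz":-0.006,"gripper":0}
    - {"x":0,"y":25,"z":-45,"rx":0,"ry":0,"rz":-0.006,"gripper":0}
    - {"x":0,"y":25,"z":-80,"rx":0,"ry":0,"rz":-0.006,"gripper":0}
    - {"x":0,"y":25,"z":-95,"rx":0,"ry":0,"rz":-0.006,"gripper":0}
    - {"x":0,"y":25,"z":-95,"rx":0,"ry":0,"rz":-0.006,"gripper":-1}
    - {"x":0,"y":25,"z":-95,"rx":0,"ry":0,"rz":-0.006,"gripper":-1}
    - {"x":0,"y":25,"z":-95,"rx":0,"ry":0,"rz":-0.006,"gripper":-1}
    - {"x":0,"y":25,"z":-95,"rx":0,"ry":0,"rz":-0.006,"gripper":-1}
  newtons: 50

```text
clock: 19.05
eef_pos: [535.6, 328.3, 54.9]
tcp_rot: [3.139, -0.0, 1.729]
contact_force: [9.6, 2.2, -23.9]
opening: 0.26
grasp_force: 50.3
```

Request:
servo_tool:
  deltas:
    - {"x":2,"y":-12,"z":0,"rx":0,"ry":0,"rz":0,"gripper":-1}
    - {"x":4,"y":-24,"z":0,"rx":0,"ry":0,"rz":0,"gripper":-1}
    - {"x":6,"y":-36,"z":0,"rx":0,"ry":0,"rz":0,"gripper":-1}
    - {"x":8,"y":-48,"z":0,"rx":0,"ry":0,"rz":0,"gripper":-1}
    - {"x":10,"y":-60,"z":0,"rx":0,"ry":0,"rz":0,"gripper":-1}
    - {"x":12,"y":-72,"z":0,"rx":0,"ry":0,"rz":0,"gripper":-1}
    - {"x":14,"y":-84,"z":0,"rx":0,"ry":0,"rz":0,"gripper":-1}
    - {"x":16,"y":-96,"z":0,"rx":0,"ry":0,"rz":0,"gripper":-1}
    - {"x":16,"y":-96,"z":0,"rx":0,"ry":0,"rz":0,"gripper":-1}
    - {"x":16,"y":-96,"z":0,"rx":0,"ry":0,"rz":0,"gripper":-1}

```text
clock: 20.05
eef_pos: [551.7, 233.6, 55.0]
tcp_rot: [3.138, -0.002, 1.728]
contact_force: [8.0, 8.7, -25.8]
opening: 0.257
grasp_force: 51.1
```

Request:
servo_tool:
  deltas:
    - {"x":-4,"y":24,"z":0,"rx":0,"ry":0,"rz":0,"gripper":-1}
    - {"x":-8,"y":48,"z":0,"rx":0,"ry":0,"rz":0,"gripper":-1}
    - {"x":-12,"y":72,"z":0,"rx":0,"ry":0,"rz":0,"gripper":-1}
    - {"x":-16,"y":96,"z":0,"rx":0,"ry":0,"rz":0,"gripper":-1}
    - {"x":-16,"y":100,"z":0,"rx":0,"ry":0,"rz":0,"gripper":-1}
    - {"x":-16,"y":100,"z":0,"rx":0,"ry":0,"rz":0,"gripper":-1}
    - {"x":-16,"y":100,"z":0,"rx":0,"ry":0,"rz":0,"gripper":0.2}
    - {"x":-16,"y":100,"z":0,"rx":0,"ry":0,"rz":0,"gripper":0.2}
    - {"x":-16,"y":100,"z":50,"rx":0,"ry":0,"rz":0,"gripper":0.2}
    - {"x":-16,"y":100,"z":95,"rx":0,"ry":0,"rz":0,"gripper":0.2}

```text
clock: 21.05
eef_pos: [533.7, 332.4, 151.5]
tcp_rot: [-3.141, -0.0, 1.729]
contact_force: [1.0, 1.3, 1.0]
opening: 0.6
grasp_force: 0.0
```

Request:
servo_tool:
  deltas:
    - {"x":4,"y":-25,"z":0,"rx":0,"ry":0,"rz":-0.14,"gripper":0.3}
    - {"x":8,"y":-50,"z":0,"rx":0,"ry":0,"rz":-0.28,"gripper":0.3}
    - {"x":12,"y":-75,"z":0,"rx":0,"ry":0,"rz":-0.42,"gripper":0.3}
    - {"x":16,"y":-100,"z":0,"rx":0,"ry":0,"rz":-0.56,"gripper":0.3}
    - {"x":20,"y":-125,"z":0,"rx":0,"ry":0,"rz":-0.7,"gripper":0.3}
    - {"x":24,"y":-150,"z":0,"rx":0,"ry":0,"rz":-0.84,"gripper":0.3}
    - {"x":28,"y":-175,"z":0,"rx":0,"ry":0,"rz":-0.98,"gripper":0.3}
    - {"x":32,"y":-200,"z":0,"rx":0,"ry":0,"rz":-1.12,"gripper":0.3}
    - {"x":36,"y":-220,"z":0,"rx":0,"ry":0,"rz":-1.26,"gripper":0.3}
    - {"x":37,"y":-233,"z":0,"rx":0,"ry":0,"rz":-1.4,"gripper":0.3}

```text
clock: 22.05
eef_pos: [572.0, 98.2, 151.4]
tcp_rot: [3.141, -0.003, 0.323]
contact_force: [0.8, -0.9, 0.5]
opening: 0.646
grasp_force: 0.0
```

Request:
servo_tool:
  deltas:
    - {"x":0,"y":0,"z":0,"rx":0,"ry":0,"rz":-0.14,"gripper":0.3}
    - {"x":0,"y":0,"z":-20,"rx":0,"ry":0,"rz":-0.163,"gripper":0.3}
    - {"x":0,"y":0,"z":-20,"rx":0,"ry":0,"rz":-0.163,"gripper":0.3}
    - {"x":0,"y":0,"z":-20,"rx":0,"ry":0,"rz":-0.163,"gripper":0.3}

```text
clock: 22.45
eef_pos: [571.1, 99.6, 130.6]
tcp_rot: [-3.141, -0.0, 0.168]
contact_force: [0.5, -0.3, 1.4]
opening: 0.652
grasp_force: 0.0
```

```bash
python3 - <<'E'
from h import *
s=r.grab_frame("side")
e=r.sense();print(e["eef_pos"],e["tcp_rot"],e["clock"])
cv2.imwrite("pics/c9.png",cv2.resize(s[140:320,260:400],None,fx=3.3,fy=3.3,interpolation=cv2.INTER_CUBIC))
E
```

```text
[571.39540794  99.73621101 130.82838722] [-3.14144777e+00 -1.13394335e-03  1.67828094e-01] 22.5
```

View pics/c9.png

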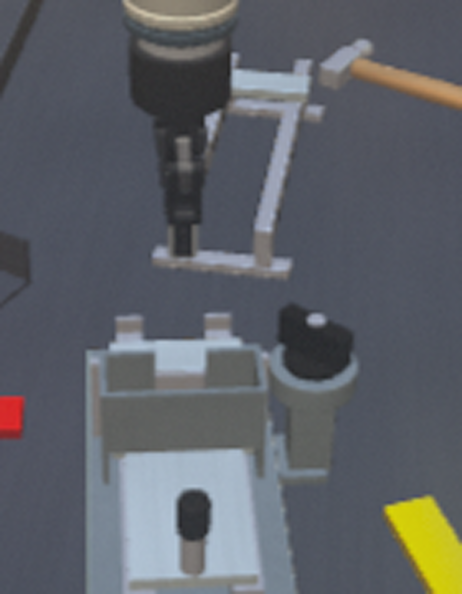

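Request:
servo_tool:
  deltas:
    - {"x":0,"y":0,"z":-45,"rx":0,"ry":0,"rz":0,"gripper":0.3}
    - {"x":0,"y":0,"z":-90,"rx":0,"ry":0,"rz":0,"gripper":0.3}
    - {"x":0,"y":0,"z":-120,"rx":0,"ry":0,"rz":0,"gripper":0.3}
    - {"x":0,"y":0,"z":-132,"rx":0,"ry":0,"rz":0,"gripper":0.3}
    - {"x":0,"y":0,"z":-132,"rx":0,"ry":0,"rz":0,"gripper":0.3}
    - {"x":0,"y":0,"z":-132,"rx":0,"ry":0,"rz":0,"gripper":-1}
    - {"x":0,"y":0,"z":-132,"rx":0,"ry":0,"rz":0,"gripper":-1}
    - {"x":0,"y":0,"z":-132,"rx":0,"ry":0,"rz":0,"gripper":-1}
    - {"x":0,"y":0,"z":-132,"rx":0,"ry":0,"rz":0,"gripper":-1}
  newtons: 60

```text
clock: 23.4
eef_pos: [572.5, 99.8, -0.3]
tcp_rot: [-3.142, -0.003, 0.167]
contact_force: [-0.4, 0.1, 8.4]
opening: 0.448
grasp_force: 61.7
```

Request:
servo_tool:
  deltas:
    - {"x":0,"y":0,"z":30,"rx":0,"ry":0,"rz":0,"gripper":-1}
    - {"x":0,"y":0,"z":65,"rx":0,"ry":0,"rz":0,"gripper":-1}
    - {"x":-2,"y":-25,"z":90,"rx":0,"ry":0,"rz":0,"gripper":-1}
    - {"x":-6,"y":-70,"z":90,"rx":0,"ry":0,"rz":-0.05,"gripper":-1}
    - {"x":-10,"y":-115,"z":90,"rx":0,"ry":0,"rz":-0.1,"gripper":-1}
    - {"x":-14,"y":-160,"z":90,"rx":0,"ry":0,"rz":-0.15,"gripper":-1}
    - {"x":-18,"y":-205,"z":90,"rx":0,"ry":0,"rz":-0.2,"gripper":-1}
    - {"x":-22,"y":-250,"z":90,"rx":0,"ry":0,"rz":-0.224,"gripper":-1}
    - {"x":-26,"y":-295,"z":90,"rx":0,"ry":0,"rz":-0.224,"gripper":-1}
    - {"x":-30,"y":-338,"z":90,"rx":0,"ry":0,"rz":-0.224,"gripper":-1}

```text
clock: 24.4
eef_pos: [540.7, -240.6, 88.7]
tcp_rot: [3.141, -0.001, -0.057]
contact_force: [1.3, -1.3, -1.8]
opening: 0.449
grasp_force: 61.2
```

Request:
servo_tool:
  deltas:
    - {"x":1,"y":3,"z":0,"rx":0,"ry":0,"rz":0,"gripper":-1}
    - {"x":1,"y":3,"z":-30,"rx":0,"ry":0,"rz":0,"gripper":-1}
    - {"x":1,"y":3,"z":-50,"rx":0,"ry":0,"rz":0,"gripper":-1}
    - {"x":1,"y":3,"z":-57,"rx":0,"ry":0,"rz":0,"gripper":-1}
    - {"x":1,"y":3,"z":-59.5,"rx":0,"ry":0,"rz":0,"gripper":-1}
    - {"x":1,"y":3,"z":-59.5,"rx":0,"ry":0,"rz":0,"gripper":-1}
    - {"x":1,"y":3,"z":-59.5,"rx":0,"ry":0,"rz":0,"gripper":0.2}
    - {"x":1,"y":3,"z":-59.5,"rx":0,"ry":0,"rz":0,"gripper":0.2}
    - {"x":1,"y":3,"z":-57,"rx":0,"ry":0,"rz":0,"gripper":0.2}
    - {"x":1,"y":3,"z":-20,"rx":0,"ry":0,"rz":0,"gripper":0.2}

```text
clock: 25.4
eef_pos: [539.2, -234.1, 64.7]
tcp_rot: [-3.139, 0.007, -0.057]
contact_force: [0.0, -0.3, 0.7]
opening: 0.601
grasp_force: 0.0
```

Request:
servo_tool:
  deltas:
    - {"x":0,"y":0,"z":45,"rx":0,"ry":0,"rz":0.13,"gripper":0.2}
    - {"x":0,"y":35,"z":80,"rx":0,"ry":0,"rz":0.26,"gripper":0.2}
    - {"x":0,"y":82,"z":82,"rx":0,"ry":0,"rz":0.39,"gripper":0.2}
    - {"x":-1,"y":130,"z":82,"rx":0,"ry":0,"rz":0.52,"gripper":0.2}
    - {"x":-2,"y":178,"z":82,"rx":0,"ry":0,"rz":0.65,"gripper":0.2}
    - {"x":-3,"y":226,"z":82,"rx":0,"ry":0,"rz":0.78,"gripper":0.2}
    - {"x":-4,"y":274,"z":82,"rx":0,"ry":0,"rz":0.91,"gripper":0.2}
    - {"x":-5,"y":322,"z":82,"rx":0,"ry":0,"rz":1.04,"gripper":0.2}
    - {"x":-6,"y":370,"z":82,"rx":0,"ry":0,"rz":1.17,"gripper":0.2}
    - {"x":-7,"y":418,"z":82,"rx":0,"ry":0,"rz":1.3,"gripper":0.2}

```text
clock: 26.4
eef_pos: [534.8, 184.6, 150.2]
tcp_rot: [3.141, -0.0, 1.248]
contact_force: [0.5, -0.7, 0.4]
opening: 0.604
grasp_force: 0.0
```

Request:
servo_tool:
  deltas:
    - {"x":-1,"y":48,"z":0,"rx":0,"ry":0,"rz":0.13,"gripper":0.2}
    - {"x":-2,"y":96,"z":0,"rx":0,"ry":0,"rz":0.26,"gripper":0.2}
    - {"x":-2,"y":144,"z":0,"rx":0,"ry":0,"rz":0.39,"gripper":0.2}
    - {"x":-2,"y":152,"z":0,"rx":0,"ry":0,"rz":0.49,"gripper":0.2}
    - {"x":-2,"y":152,"z":0,"rx":0,"ry":0,"rz":0.49,"gripper":0.2}

```text
clock: 26.9
eef_pos: [532.6, 336.6, 149.7]
tcp_rot: [3.141, -0.0, 1.737]
contact_force: [0.1, -0.9, -0.0]
opening: 0.598
grasp_force: 0.0
```

```bash
python3 - <<'E'
from h import *
t=r.grab_frame("top")
e=r.sense();print(e["eef_pos"],e["tcp_rot"],e["clock"])
cv2.imwrite("pics/c10.png",cv2.resize(t[150:290,190:460],None,fx=2.8,fy=2.8,interpolation=cv2.INTER_CUBIC))
E
```

```text
[532.57522959 334.99526558 149.61965807] [-3.14136001e+00  3.14781809e-04  1.73218196e+00] 26.95
```

View pics/c10.png

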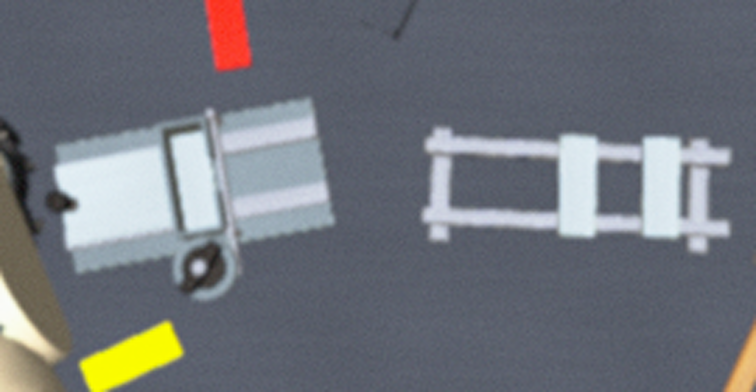

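Request:
servo_tool:
  deltas:
    - {"x":1,"y":-2,"z":-40,"rx":0,"ry":0,"rz":0,"gripper":0}
    - {"x":1,"y":-2,"z":-80,"rx":0,"ry":0,"rz":0,"gripper":0}
    - {"x":1,"y":-2,"z":-94,"rx":0,"ry":0,"rz":0,"gripper":0}
    - {"x":1,"y":-2,"z":-94,"rx":0,"ry":0,"rz":0,"gripper":-1}
    - {"x":1,"y":-2,"z":-94,"rx":0,"ry":0,"rz":0,"gripper":-1}
    - {"x":1,"y":-2,"z":-94,"rx":0,"ry":0,"rz":0,"gripper":-1}
    - {"x":1,"y":-2,"z":-94,"rx":0,"ry":0,"rz":0,"gripper":-1}
  newtons: 50

```text
clock: 27.65
eef_pos: [535.0, 331.6, 55.8]
tcp_rot: [3.14, 0.001, 1.732]
contact_force: [6.9, -1.3, -21.4]
opening: 0.259
grasp_force: 50.2
```

Request:
servo_tool:
  deltas:
    - {"x":2,"y":-12,"z":0,"rx":0,"ry":0,"rz":0,"gripper":-1}
    - {"x":4,"y":-24,"z":0,"rx":0,"ry":0,"rz":0,"gripper":-1}
    - {"x":6,"y":-36,"z":0,"rx":0,"ry":0,"rz":0,"gripper":-1}
    - {"x":8,"y":-48,"z":0,"rx":0,"ry":0,"rz":0,"gripper":-1}
    - {"x":10,"y":-60,"z":0,"rx":0,"ry":0,"rz":0,"gripper":-1}
    - {"x":12,"y":-72,"z":0,"rx":0,"ry":0,"rz":0,"gripper":-1}
    - {"x":14,"y":-84,"z":0,"rx":0,"ry":0,"rz":0,"gripper":-1}
    - {"x":16,"y":-95,"z":0,"rx":0,"ry":0,"rz":0,"gripper":-1}
    - {"x":16,"y":-95,"z":0,"rx":0,"ry":0,"rz":0,"gripper":-1}
    - {"x":16,"y":-95,"z":0,"rx":0,"ry":0,"rz":0,"gripper":-1}

```text
clock: 28.65
eef_pos: [551.1, 236.7, 56.0]
tcp_rot: [3.14, 0.0, 1.731]
contact_force: [7.5, 0.6, -22.2]
opening: 0.261
grasp_force: 50.3
```

Request:
servo_tool:
  deltas:
    - {"x":-4,"y":24,"z":0,"rx":0,"ry":0,"rz":0,"gripper":-1}
    - {"x":-8,"y":48,"z":0,"rx":0,"ry":0,"rz":0,"gripper":-1}
    - {"x":-12,"y":72,"z":0,"rx":0,"ry":0,"rz":0,"gripper":-1}
    - {"x":-16,"y":96,"z":0,"rx":0,"ry":0,"rz":0,"gripper":-1}
    - {"x":-16,"y":97,"z":0,"rx":0,"ry":0,"rz":0,"gripper":-1}
    - {"x":-16,"y":97,"z":0,"rx":0,"ry":0,"rz":0,"gripper":-1}
    - {"x":-16,"y":97,"z":0,"rx":0,"ry":0,"rz":0,"gripper":-1}

```text
clock: 29.35
eef_pos: [534.6, 334.7, 56.3]
tcp_rot: [3.14, -0.001, 1.732]
contact_force: [3.7, 2.9, -13.8]
opening: 0.262
grasp_force: 50.5
```

Request:
servo_tool:
  deltas:
    - {"x":0,"y":1,"z":0,"rx":0,"ry":0,"rz":0,"gripper":-1}
    - {"x":0,"y":1,"z":0,"rx":0,"ry":0,"rz":0,"gripper":0.2}
    - {"x":0,"y":1,"z":0,"rx":0,"ry":0,"rz":0,"gripper":0.2}
    - {"x":0,"y":0,"z":50,"rx":0,"ry":0,"rz":0,"gripper":0.2}
    - {"x":0,"y":0,"z":95,"rx":0,"ry":0,"rz":0,"gripper":0.2}
    - {"x":4,"y":-25,"z":95,"rx":0,"ry":0,"rz":-0.14,"gripper":0.3}
    - {"x":8,"y":-50,"z":95,"rx":0,"ry":0,"rz":-0.28,"gripper":0.3}
    - {"x":12,"y":-75,"z":95,"rx":0,"ry":0,"rz":-0.42,"gripper":0.3}
    - {"x":16,"y":-100,"z":95,"rx":0,"ry":0,"rz":-0.56,"gripper":0.3}
    - {"x":20,"y":-125,"z":95,"rx":0,"ry":0,"rz":-0.7,"gripper":0.3}

```text
clock: 30.35
eef_pos: [554.4, 208.9, 152.0]
tcp_rot: [3.141, -0.002, 1.027]
contact_force: [0.1, -0.4, 0.6]
opening: 0.65
grasp_force: 0.0
```

Request:
servo_tool:
  deltas:
    - {"x":4,"y":-25,"z":0,"rx":0,"ry":0,"rz":-0.14,"gripper":0.3}
    - {"x":8,"y":-50,"z":0,"rx":0,"ry":0,"rz":-0.28,"gripper":0.3}
    - {"x":12,"y":-75,"z":0,"rx":0,"ry":0,"rz":-0.42,"gripper":0.3}
    - {"x":16,"y":-95,"z":0,"rx":0,"ry":0,"rz":-0.56,"gripper":0.3}
    - {"x":18,"y":-109,"z":0,"rx":0,"ry":0,"rz":-0.7,"gripper":0.3}
    - {"x":18,"y":-109,"z":0,"rx":0,"ry":0,"rz":-0.84,"gripper":0.3}
    - {"x":18,"y":-109,"z":-20,"rx":0,"ry":0,"rz":-0.866,"gripper":0.3}
    - {"x":18,"y":-109,"z":-20,"rx":0,"ry":0,"rz":-0.866,"gripper":0.3}

```text
clock: 31.15
eef_pos: [570.9, 100.3, 130.0]
tcp_rot: [-3.141, 0.002, 0.166]
contact_force: [-0.9, -0.2, 1.0]
opening: 0.65
grasp_force: 0.0
```

```bash
python3 - <<'E'
from h import *
s=r.grab_frame("side")
e=r.sense();print(e["eef_pos"],e["tcp_rot"],e["clock"])
cv2.imwrite("pics/c11.png",cv2.resize(s[140:320,260:400],None,fx=3.3,fy=3.3,interpolation=cv2.INTER_CUBIC))
a=cv2.imread("pics/c9.png"); print([d["box"] for d in r.recognise("pusher_grip","side")[:1]])
p=[556.96,188.14,.165]
print("grip top",(proj("side",world(p,[[0,145,105],[0,135,105]]))-[260,140])*3.3)
E
```

```text
[571.33411851 100.47383498 130.80644043] [-3.14136441e+00  1.12409391e-03  1.67598209e-01] 31.2
[[297.6, 275.6, 38.1, 42.3]]
grip top [[193.0573937  497.33633407]
 [192.21605475 487.0112931 ]]
```

View pics/c11.png

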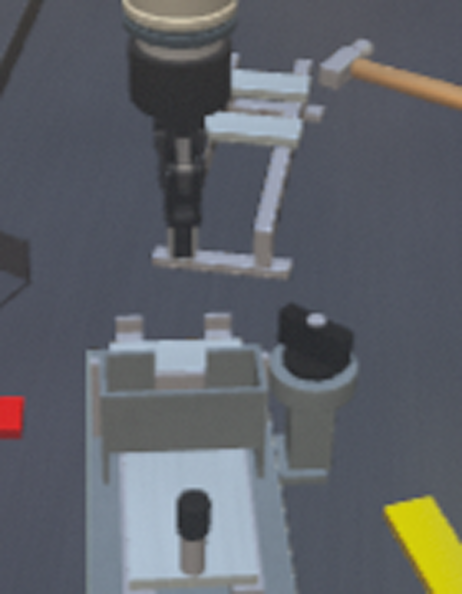

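Request:
servo_tool:
  deltas:
    - {"x":0,"y":0,"z":-45,"rx":0,"ry":0,"rz":0,"gripper":0.3}
    - {"x":0,"y":0,"z":-90,"rx":0,"ry":0,"rz":0,"gripper":0.3}
    - {"x":0,"y":0,"z":-120,"rx":0,"ry":0,"rz":0,"gripper":0.3}
    - {"x":0,"y":0,"z":-132,"rx":0,"ry":0,"rz":0,"gripper":0.3}
    - {"x":0,"y":0,"z":-132,"rx":0,"ry":0,"rz":0,"gripper":0.3}
    - {"x":0,"y":0,"z":-132,"rx":0,"ry":0,"rz":0,"gripper":-1}
    - {"x":0,"y":0,"z":-132,"rx":0,"ry":0,"rz":0,"gripper":-1}
    - {"x":0,"y":0,"z":-132,"rx":0,"ry":0,"rz":0,"gripper":-1}
    - {"x":0,"y":0,"z":-132,"rx":0,"ry":0,"rz":0,"gripper":-1}
  newtons: 60

```text
clock: 32.15
eef_pos: [573.5, 100.8, 0.7]
tcp_rot: [-3.142, -0.003, 0.167]
contact_force: [-0.6, -0.5, 7.1]
opening: 0.449
grasp_force: 61.5
```

Request:
servo_tool:
  deltas:
    - {"x":0,"y":0,"z":30,"rx":0,"ry":0,"rz":0,"gripper":-1}
    - {"x":0,"y":0,"z":65,"rx":0,"ry":0,"rz":0,"gripper":-1}
    - {"x":-2,"y":-25,"z":90,"rx":0,"ry":0,"rz":0,"gripper":-1}
    - {"x":-6,"y":-70,"z":90,"rx":0,"ry":0,"rz":-0.06,"gripper":-1}
    - {"x":-11,"y":-115,"z":90,"rx":0,"ry":0,"rz":-0.12,"gripper":-1}
    - {"x":-16,"y":-160,"z":90,"rx":0,"ry":0,"rz":-0.18,"gripper":-1}
    - {"x":-21,"y":-205,"z":90,"rx":0,"ry":0,"rz":-0.224,"gripper":-1}
    - {"x":-25,"y":-240,"z":90,"rx":0,"ry":0,"rz":-0.224,"gripper":-1}
    - {"x":-25,"y":-248,"z":90,"rx":0,"ry":0,"rz":-0.224,"gripper":-1}
    - {"x":-25,"y":-248,"z":80,"rx":0,"ry":0,"rz":-0.224,"gripper":-1}

```text
clock: 33.15
eef_pos: [548.2, -149.0, 80.2]
tcp_rot: [3.141, -0.004, -0.059]
contact_force: [-0.4, 0.5, -2.4]
opening: 0.449
grasp_force: 61.0
```

Request:
servo_tool:
  deltas:
    - {"x":0,"y":0,"z":-20,"rx":0,"ry":0,"rz":0,"gripper":-1}
    - {"x":0,"y":0,"z":-40,"rx":0,"ry":0,"rz":0,"gripper":-1}
    - {"x":0,"y":0,"z":-47,"rx":0,"ry":0,"rz":0,"gripper":-1}
    - {"x":0,"y":0,"z":-49.5,"rx":0,"ry":0,"rz":0,"gripper":-1}
    - {"x":0,"y":0,"z":-49.5,"rx":0,"ry":0,"rz":0,"gripper":-1}
    - {"x":0,"y":0,"z":-49.5,"rx":0,"ry":0,"rz":0,"gripper":0.2}
    - {"x":0,"y":0,"z":-49.5,"rx":0,"ry":0,"rz":0,"gripper":0.2}
    - {"x":0,"y":0,"z":-47,"rx":0,"ry":0,"rz":0,"gripper":0.2}
    - {"x":0,"y":0,"z":-10,"rx":0,"ry":0,"rz":0,"gripper":0.2}
    - {"x":0,"y":0,"z":35,"rx":0,"ry":0,"rz":0,"gripper":0.2}

```text
clock: 34.15
eef_pos: [545.4, -146.7, 112.9]
tcp_rot: [-3.141, 0.004, -0.057]
contact_force: [1.3, -0.4, 0.1]
opening: 0.6
grasp_force: 0.0
```

Request:
servo_tool:
  deltas:
    - {"x":0,"y":0,"z":46,"rx":0,"ry":0,"rz":0.14,"gripper":0.2}
    - {"x":-10,"y":40,"z":46,"rx":0,"ry":0,"rz":0.28,"gripper":0.2}
    - {"x":-20,"y":80,"z":46,"rx":0,"ry":0,"rz":0.42,"gripper":0.2}
    - {"x":-30,"y":120,"z":46,"rx":0,"ry":0,"rz":0.56,"gripper":0.2}
    - {"x":-40,"y":160,"z":46,"rx":0,"ry":0,"rz":0.7,"gripper":0.2}
    - {"x":-50,"y":200,"z":46,"rx":0,"ry":0,"rz":0.84,"gripper":0.2}
    - {"x":-60,"y":240,"z":46,"rx":0,"ry":0,"rz":0.98,"gripper":0.2}
    - {"x":-70,"y":280,"z":46,"rx":0,"ry":0,"rz":1.12,"gripper":0.2}
    - {"x":-80,"y":310,"z":46,"rx":0,"ry":0,"rz":1.26,"gripper":0.2}
    - {"x":-87,"y":320,"z":46,"rx":0,"ry":0,"rz":1.4,"gripper":0.2}

```text
clock: 35.15
eef_pos: [459.2, 175.3, 159.8]
tcp_rot: [3.142, -0.001, 1.351]
contact_force: [-0.5, -0.3, -0.8]
opening: 0.598
grasp_force: 0.0
```

Request:
servo_tool:
  deltas:
    - {"x":0,"y":0,"z":0,"rx":0,"ry":0,"rz":0.14,"gripper":0.2}
    - {"x":0,"y":0,"z":0,"rx":0,"ry":0,"rz":0.28,"gripper":0.2}
    - {"x":0,"y":0,"z":0,"rx":0,"ry":0,"rz":0.42,"gripper":0.2}
    - {"x":0,"y":0,"z":0,"rx":0,"ry":0,"rz":0.56,"gripper":0.2}
    - {"x":0,"y":0,"z":0,"rx":0,"ry":0,"rz":0.7,"gripper":0.2}
    - {"x":0,"y":0,"z":0,"rx":0,"ry":0,"rz":0.84,"gripper":0.2}
    - {"x":0,"y":0,"z":0,"rx":0,"ry":0,"rz":0.98,"gripper":0.2}
    - {"x":0,"y":0,"z":0,"rx":0,"ry":0,"rz":1.12,"gripper":0.2}
    - {"x":0,"y":0,"z":0,"rx":0,"ry":0,"rz":1.235,"gripper":0.2}
    - {"x":0,"y":0,"z":0,"rx":0,"ry":0,"rz":1.235,"gripper":0.2}

```text
clock: 36.15
eef_pos: [459.9, 172.7, 159.8]
tcp_rot: [3.141, 0.0, 2.58]
contact_force: [-0.0, 0.5, -0.3]
opening: 0.599
grasp_force: 0.0
```

```bash
python3 - <<'E'
from h import *
t=r.grab_frame("top");s=r.grab_frame("side");e=r.sense();print(e["eef_pos"],e["tcp_rot"])
cv2.imwrite("pics/c12.png",np.hstack([cv2.resize(t[170:260,300:460],None,fx=3,fy=3,interpolation=cv2.INTER_CUBIC),cv2.resize(s[150:240,290:380],(270,270))]))
E
```

```text
[459.87096114 172.69048145 159.71448165] [ 3.14152955e+00 -1.32557745e-05  2.57458602e+00]
```

View pics/c12.png

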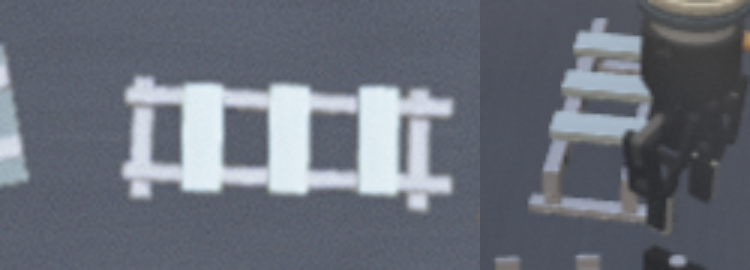

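Request:
servo_tool:
  deltas:
    - {"x":0,"y":0,"z":-30,"rx":0,"ry":0,"rz":0,"gripper":0}
    - {"x":0,"y":0,"z":-60,"rx":0,"ry":0,"rz":0,"gripper":0}
    - {"x":0,"y":0,"z":-68,"rx":0,"ry":0,"rz":0,"gripper":0}
    - {"x":0,"y":0,"z":-68,"rx":0,"ry":0,"rz":0,"gripper":-1}
    - {"x":0,"y":0,"z":-68,"rx":0,"ry":0,"rz":0,"gripper":-1}
    - {"x":0,"y":0,"z":-68,"rx":0,"ry":0,"rz":0,"gripper":-1}
    - {"x":0,"y":0,"z":-68,"rx":0,"ry":0,"rz":0,"gripper":-1}
  newtons: 80

```text
clock: 36.95
eef_pos: [460.6, 173.0, 92.7]
tcp_rot: [3.14, 0.001, 2.577]
contact_force: [1.1, 2.8, -0.3]
opening: 0.169
grasp_force: 79.6
```

Request:
servo_tool:
  deltas:
    - {"x":0,"y":0,"z":0,"rx":0,"ry":0,"rz":-0.13,"gripper":-1}
    - {"x":0,"y":0,"z":0,"rx":0,"ry":0,"rz":-0.26,"gripper":-1}
    - {"x":0,"y":0,"z":0,"rx":0,"ry":0,"rz":-0.39,"gripper":-1}
    - {"x":0,"y":0,"z":0,"rx":0,"ry":0,"rz":-0.52,"gripper":-1}
    - {"x":0,"y":0,"z":0,"rx":0,"ry":0,"rz":-0.65,"gripper":-1}
    - {"x":0,"y":0,"z":0,"rx":0,"ry":0,"rz":-0.78,"gripper":-1}
    - {"x":0,"y":0,"z":0,"rx":0,"ry":0,"rz":-0.91,"gripper":-1}
    - {"x":0,"y":0,"z":0,"rx":0,"ry":0,"rz":-1.04,"gripper":-1}
    - {"x":0,"y":0,"z":0,"rx":0,"ry":0,"rz":-1.17,"gripper":-1}
    - {"x":0,"y":0,"z":0,"rx":0,"ry":0,"rz":-1.3,"gripper":-1}

```text
clock: 37.95
eef_pos: [460.5, 173.1, 92.7]
tcp_rot: [3.141, -0.001, 1.272]
contact_force: [-1.0, 2.9, 1.3]
opening: 0.168
grasp_force: 79.8
```

Request:
servo_tool:
  deltas:
    - {"x":0,"y":0,"z":0,"rx":0,"ry":0,"rz":-0.13,"gripper":-1}
    - {"x":0,"y":0,"z":0,"rx":0,"ry":0,"rz":-0.26,"gripper":-1}
    - {"x":0,"y":0,"z":0,"rx":0,"ry":0,"rz":-0.39,"gripper":-1}
    - {"x":0,"y":0,"z":0,"rx":0,"ry":0,"rz":-0.52,"gripper":-1}
    - {"x":0,"y":0,"z":0,"rx":0,"ry":0,"rz":-0.65,"gripper":-1}
    - {"x":0,"y":0,"z":0,"rx":0,"ry":0,"rz":-0.78,"gripper":-1}
    - {"x":0,"y":0,"z":0,"rx":0,"ry":0,"rz":-0.91,"gripper":-1}
    - {"x":0,"y":0,"z":0,"rx":0,"ry":0,"rz":-1.04,"gripper":-1}
    - {"x":0,"y":0,"z":0,"rx":0,"ry":0,"rz":-1.14,"gripper":-1}
    - {"x":0,"y":0,"z":0,"rx":0,"ry":0,"rz":-1.14,"gripper":-1}

```text
clock: 38.95
eef_pos: [460.5, 173.2, 92.7]
tcp_rot: [-3.141, -0.002, 0.138]
contact_force: [-2.8, 4.9, 2.2]
opening: 0.168
grasp_force: 82.1
```

```bash
python3 - <<'E'
from rig import r
e=r.sense();print(e["eef_pos"],e["tcp_rot"],e["wrist_torque"],e["contact_force"],e["opening"])
E
```

```text
[460.52166265 173.1518803   92.69625615] [-3.14115839e+00 -1.81160304e-03  1.38188760e-01] [0.89988641 0.38649722 1.5196494 ] [-2.79730557  4.93744549  2.18090879] 0.16819628888970642
```

Request:
servo_tool:
  deltas:
    - {"x":0,"y":0,"z":0,"rx":0,"ry":0,"rz":0.02,"gripper":0.1}
    - {"x":0,"y":0,"z":0,"rx":0,"ry":0,"rz":0.02,"gripper":0.1}
    - {"x":0,"y":0,"z":0,"rx":0,"ry":0,"rz":0.02,"gripper":0.1}
    - {"x":0,"y":0,"z":40,"rx":0,"ry":0,"rz":0.02,"gripper":0.1}
    - {"x":0,"y":0,"z":85,"rx":0,"ry":0,"rz":0.02,"gripper":0.1}
    - {"x":-20,"y":-40,"z":120,"rx":0,"ry":0,"rz":0.02,"gripper":0.1}
    - {"x":-40,"y":-80,"z":140,"rx":0,"ry":0,"rz":0.02,"gripper":0.1}
    - {"x":-60,"y":-125,"z":140,"rx":0,"ry":0,"rz":0.02,"gripper":0.1}
    - {"x":-60,"y":-170,"z":140,"rx":0,"ry":0,"rz":0.02,"gripper":0.1}
    - {"x":-60,"y":-200,"z":140,"rx":0,"ry":0,"rz":0.02,"gripper":0.1}

```text
clock: 39.95
eef_pos: [399.1, -30.0, 232.4]
tcp_rot: [3.14, -0.002, 0.157]
contact_force: [0.4, 0.9, -0.8]
opening: 0.544
grasp_force: 0.0
```

```bash
python3 - <<'E'
from h import *
for n,box,nm in(("side",(236,256,343,369),"knob"),("top",(235,258,252,276),"knob"),("side",(274,318,298,338),"pusher"),("top",(200,240,203,225),"pusher"),("side",(140,230,300,360),"trestle")):
    a=cv2.imread(f"pics/{n}0.png"); b=r.grab_frame(n); y0,y1,x0,x1=box
    A=cv2.cvtColor(a[y0:y1,x0:x1],cv2.COLOR_BGR2GRAY); B=cv2.cvtColor(b[y0-6:y1+6,x0-6:x1+6],cv2.COLOR_BGR2GRAY)
    m=cv2.minMaxLoc(cv2.matchTemplate(B,A,cv2.TM_CCOEFF_NORMED)); print(n,nm,round(m[1],3),np.array(m[3])-6)
E
```

```text
side knob 0.999 [0 0]
top knob 0.998 [0 0]
side pusher 0.999 [0 0]
top pusher 0.999 [0 0]
side trestle 0.637 [0 0]
```

```bash
python3 - <<'E'
from h import *
t=r.grab_frame("top"); a=cv2.imread("pics/top0.png"); d=(cv2.absdiff(t,a).max(2)>40).astype(np.uint8); d[:,:335]=0; d[:190]=0; d[245:]=0
q=[541.5,-237.5,-.058]; c,s=np.cos(q[2]),np.sin(q[2])
for k in cv2.findContours(cv2.morphologyEx(d,cv2.MORPH_CLOSE,np.ones((7,7))),cv2.RETR_EXTERNAL,cv2.CHAIN_APPROX_NONE)[0]:
    if cv2.contourArea(k)>150:
        (u,v),wh,an=cv2.minAreaRect(k); w=ray("top",(u,v),72)[:2]-q[:2]; print([round(c*w[0]+s*w[1],1),round(-s*w[0]+c*w[1],1)],wh,an)
print(r.sense()["contact_force"]); print(r.sign_off())
E
```

```text
[np.float64(3.1), np.float64(-91.1)] (37.0, 14.0) 90.0
[np.float64(0.9), np.float64(2.0)] (36.0, 14.0) 90.0
[np.float64(-1.1), np.float64(91.9)] (37.0, 14.0) 90.0
[ 0.56359182  0.27792899 -0.58224925]
the job is handed in; nothing more can be done
None
```

The job is handed in, though no verdict came back: all three bars lie flat and square on the rails within about 3 mm of the centre line, the pusher and gate knob match their starting (back and shut) positions in the images, and the arm stands clear.

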